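# Change the test cassette in the bench reader

### The job

The cassette reader on the left still holds a test cassette that has been read: draw it out and lay it back flat and centred on the lid of its own pot, the closed pot in the front row that has no cassette on it. Then take the waiting cassette off the other closed pot in the front row and slide it into the reader, strip end first, until it is fully home with its label end left outside. Leave the pots, the timer and the marker standing or lying where they are.

Things in the scene. Friction and masses are not known exactly. Their poses are not given: they have to be found in the camera images.
- reader: Bench cassette reader, a fixed white and grey box 86 mm deep (its x), 82 mm wide (its y), 58 mm high, a blank display and three keys on top, at the left of the table. Origin under its centre on the table; +x points from the slot into the machine, -x out of the slot, roughly to the robot. A sprung leaf in the slot's roof presses a cassette down with about 1 N, so it stays where it is left.
- slot_mouth (a point): Middle of the slot floor's front edge, in the reader's front face (reader x -43, z 28 mm); axes as the reader's. The slot runs level along x: 50 mm wide, 9 mm high. A black bezel flares the mouth by about 4 mm on all four sides and stands 9 mm out from the face. Below it a lip 34 mm wide stands 26 mm out, its top 6 mm below the slot floor.
- slot_stop (a point): Middle of the slot's end stop at floor height, 54 mm behind the front face (reader x +11, z 28 mm); axes as the reader's. A cassette that is fully home touches it with its strip end: its centre is then 44.5 mm in front of this point (reader x -33.5 mm) and its label end stands 35 mm out of the front face.
- cassette_read: The cassette that has been read: a flat white plastic card 89 x 47 x 5.4 mm, 20 g, with six test strips showing in its face. Starts in the reader's slot, strip end in, within 3 mm of fully home. Origin at the centre of its underside; x is its long axis and +x points to the label end (the end with the printed or written band, outside the reader); z is up out of its face.
- cassette_new: The cassette to be read next: the same card, 89 x 47 x 5.4 mm, 20 g. Starts lying face up on the lid of pot_waiting, its label end towards the robot (within about 0.5 rad). The label end overhangs the lid: the card's centre lies 2 to 9 mm nearer the robot than the pot's axis. Origin at the centre of its underside; +x points to the label end.
- new_label_end (a point): Middle of the label end's edge of cassette_new, 44.5 mm along +x from its origin, at half its thickness.
- pot_bare: Closed sample pot, 61 mm across its flat white lid (tapering slightly to the foot), 56 mm high to the lid's top, 75 g, loose; in the front row with nothing on its lid. The read cassette belongs on it. Origin at the centre of its foot, z up.
- pot_waiting: The same kind of closed pot, 61 mm across, 56 mm high, 75 g, loose; in the front row with cassette_new on its lid. Origin at the centre of its foot, z up.
- pot_open: Bystander: clear pot without a lid, 58 mm across, 52 mm high, empty, loose, in the front row; the three front-row pots change places. Many more pots, 62 mm high with a cassette on each lid, stand fixed in rows behind them, from x of about 0.487 m on; a cassette centred on a front-row lid with its length along x clears theirs. Origin at the centre of its foot, z up.
- timer: Bystander: bench timer, 62 x 62 x 20 mm, loose, between pots of the front row. Origin at the centre of its underside.
- marker: Bystander: black felt marker, 18 x 132 x 19 mm, lying at the right of the table. Origin at the centre of its underside.

How it is judged (in metres and radians):
On the way, in this order (a step that is already met when the one before it is completed fails the run):
1. the read cassette lies flat on the bare pot's lid, let go (horizontal distance between cassette_read and pot_bare below 0.016 m and z of cassette_read in the frame of pot_bare between 0.053 and 0.06 m and angle between cassette_read's own z axis and vertical below 0.06 rad and contact force between the fingers and cassette_read below 0.05 N), for 0.2 s.
2. the new cassette is fully home in the slot, label end out (x of cassette_new in the frame of reader between -0.0365 and -0.0305 m and y of cassette_new in the frame of reader between -0.004 and 0.004 m and z of cassette_new in the frame of reader between 0.026 and 0.031 m and angle between the x axis of cassette_new and the x axis of reader, either way round below 0.06 rad and x of new_label_end in the frame of reader below -0.05 m), for 0.2 s.
At the end, for the whole second after the job is handed in: the read cassette rests flat on the lid of the bare pot (its centre within 16 mm of the pot's axis, level within 0.06 rad); the new cassette lies in the reader's slot within 3 mm of the end stop, label end out; the three front-row pots stand upright (within 0.06 rad); all is let go and at rest (all of step 2 and horizontal distance between cassette_read and pot_bare below 0.016 m and z of cassette_read in the frame of pot_bare between 0.053 and 0.06 m and angle between each of cassette_read, pot_bare, pot_waiting, pot_open's own z axis and vertical below 0.06 rad and linear speed of each of cassette_read, cassette_new below 0.02 m/s); the robot touches nothing.
It fails at once if a front-row pot is shifted by over 25 mm or tipped over 0.3 rad (distance of any of pot_bare, pot_waiting, pot_open from where it was at the start of the episode above 0.025 m or angle between any of pot_bare, pot_waiting, pot_open's own z axis and vertical above 0.3 rad).
It fails at once if the timer or the marker is shifted by over 25 mm (distance of any of timer, marker from where it was at the start of the episode above 0.025 m).
It also fails if it takes over 51 s, if anything falls off the work surface, if the arm or the gripper's body presses on something with over 40 N, if the wrist force passes 120 N, or if a joint passes its speed limit or range.

### The arm

A 6-joint arm with a two-finger parallel gripper is mounted at the origin on a cart in front of the work surface, level with it; the furniture and walls round the work are solid. World frame = base frame: x ahead of the robot, y to its left, z up, the work surface at z = 0. Lengths are in mm, angles in rad, forces in N, time in s.
With the tool pointing down it reaches from about 400 to 925 mm from the base axis. Payload 12.5 kg.
Tool frame: the origin (TCP) lies on the centre line of the jaws, within the pads' length; the fingertips stand 14 mm ahead of it and the grasp point (between the pads) lies 5 mm behind it; z points along the fingers, y is the direction in which the jaws open and shut (so a half turn about z gives the same grasp; the last joint's range is limited). The gripper opens to 95 mm and grips with 3 to 60 N. Pads are 20 mm wide; open, the fingers measure 119 mm over their backs; the gripper's body (75 mm by 180 mm) begins 59 mm behind the grasp point.
Start: joints at [-1.247, 0.491, 1.559, -0, 1.092, -0.106], TCP at [260.455, -568.165, 204.561] pointing down, gripper open.
Joint ranges: [-3.1, 3.1], [-0.84, 2.19], [0.05, 2.79], [-1.13, 4.28], [0.06, 2.93], [-2.69, 2.69]. Speed limits (rad/s): [2.22, 2.22, 2.79, 3.14, 3.14, 3.14].

### API

Orientations are given as [roll, pitch, yaw] about the fixed x, y, z axes, in that order (R = Rz(yaw) Ry(pitch) Rx(roll)).
In Python, from cell import * gives the robot as it stands.
- The arm moves only by the tool play_rows, never from a script. Its argument "moves" is a list of rows, each a list of 7 numbers: the shift along the tool's x, y, z in m, then the turn, a rotation vector about the tool's x, y, z in rad, then the opening in per cent of the stroke, from 0 (shut) to 100 (fully open). In form: [[tx, ty, tz, ax, ay, az, claw], ...]. A call has 1 to 8 rows; each row shifts and turns the pose as measured when the row begins, along the tool's axes as they then stand; what a row does not reach is not made up. A row lasts 1/10 s, in which the tool goes at most 50 mm and 8.59 degrees, less where a joint would pass 70% of its speed; a pose out of reach is approached as far as the arm can. A call is refused whole if a number of a shift passes 0.05 or a number of a turn 0.15, either way. A call with a gripper value outside its range is refused whole. The fingers move at their own pace and stop on an object; the grip force is fixed at half the most. Time passes only in rows, so rows that do not move let the fingers close. It gives the time, the measured TCP pose, the force and the opening at its end, in the units of the state.
- state(): the state, without advancing time (a new reading comes with each control period).
- read_camera(name): name is "scene" or "top"; returns a dict with "img" (420x560x3 uint8, red, green, blue), "fx", "fy", "cx", "cy" (pixels), "k1" (the pictures are not rectified: a ray, as slopes to the right and down, at radius r is drawn at 1 + k1 r^2 times it, then the intrinsics apply), "R" (3x3) and "t" (3): a world point X has camera coordinates R X + t. Camera axes: x right, y down, z forward; pixel columns grow to the right and rows downward; lengths in mm; the calibration is good to about 2 mm. A picture is of the moment at which its call begins. There is no depth.
- job_done(): hands the job in, once; it reports no verdict.
The state is a dict: "t": time; "joints": joint angles; "qvel": joint speeds; "tau": joint torques, N m; "eef_pos": TCP position; "tcp_rot": TCP orientation; "ft_force": force on the tool from outside, world axes, zero at the start; "moment": the same for the moment, N m; "opening": opening from 0.0 (shut) to 1.0 (fully open).
Only numpy, scipy, OpenCV 4.12 (cv2) and the standard library are available. Lean on these libraries where they do the work, as an engineer would, in place of code of your own. Each camera call takes 0.05 s, during which the arm holds its last target.

## Working session

There is one attempt and no reset: what is moved stays moved. The work goes in short steps, Python scripts to look and compute and a tool call to move; the robot and the scene stay as the last step left them, time stands still between calls to the robot, and variables do not carry over. Pictures are saved under pics/ and viewed, and the job is handed in when it is done.

Besides the shell and the picture viewer there is one more tool, called after ">>>" as name([rows], argument=value, ...), one row to a line, values as JSON. play_rows: Moves the arm, as the interface text tells. Its arguments: {"type":"object","properties":{"moves":{"type":"array"}},"required":["moves"]}

```bash
mkdir -p pics; cat > h.py <<'E'
import numpy as np, cv2
from cell import *
def cam(n,fn=None):
    c=read_camera(n)
    if fn: cv2.imwrite('pics/'+fn, c['img'][:,:,::-1])
    return c
def ray(c,u,v):
    xd=(u-c['cx'])/c['fx']; yd=(v-c['cy'])/c['fy']; x,y=xd,yd
    for _ in range(30):
        s=1+c['k1']*(x*x+y*y); x,y=xd/s,yd/s
    R=np.array(c['R']);t=np.array(c['t'])
    return -R.T@t, R.T@np.array([x,y,1.])
def onz(c,u,v,z):
    o,d=ray(c,u,v); return o+d*(z-o[2])/d[2]
def proj(c,X):
    p=np.array(c['R'])@np.array(X,float)+np.array(c['t']); x,y=p[0]/p[2],p[1]/p[2]; s=1+c['k1']*(x*x+y*y)
    return c['fx']*x*s+c['cx'], c['fy']*y*s+c['cy']
E
python3 - <<'E'
from h import *
for n in('scene','top'):
    c=cam(n,n+'0.png'); print(n,c['fx'],c['cx'],c['cy'],c['k1'],-np.array(c['R']).T@np.array(c['t']),np.array(c['R']).round(3).tolist())
print(state())
E
```

```text
scene 488.6754102630337 277.9237280868687 208.54350398095892 0.008938083350344692 [104.79176869 706.01709189 780.85607478] [[-0.883, -0.47, 0.017], [-0.323, 0.581, -0.747], [0.341, -0.665, -0.664]]
top 403.66345519914336 277.8925516578858 212.1157669918411 -0.08936857896010446 [ 317.75712664   -2.98202688 1124.98249083] [[0.005, -1.0, -0.017], [-0.986, -0.003, -0.166], [0.166, 0.017, -0.986]]
{'t': 0.1, 'joints': array([-1.24663251e+00,  4.91484985e-01,  1.55939186e+00, -2.04229009e-05,
        1.09166592e+00, -1.05580861e-01]), 'qvel': array([ 1.09089208e-03, -2.89251158e-03, -2.03491548e-03,  4.49933411e-05,
        5.24787987e-04,  9.52713166e-05]), 'tau': array([ 4.02203310e-03, -6.13625550e+01, -2.58605504e+01,  6.94243074e-02,
        4.70013125e-02, -6.12020813e-05]), 'eef_pos': array([ 260.35636677, -567.950392  ,  204.027908  ]), 'tcp_rot': array([-3.14064593e+00, -8.21136148e-05,  4.29754065e-01]), 'ft_force': array([-0.2688942 , -0.01837367,  0.79865296]), 'moment': array([ 0.02484697, -0.06845635, -0.0230323 ]), 'opening': 0.9984093729394924}
```

View pics/scene0.png

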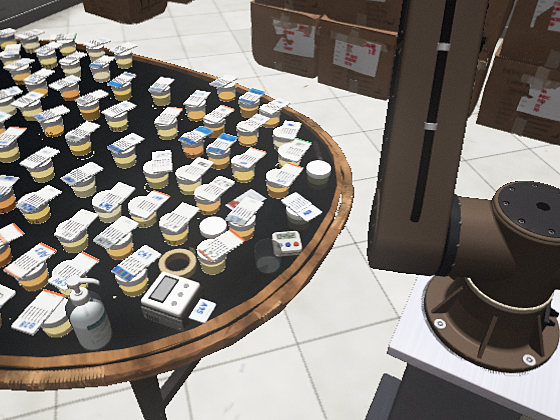

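View pics/top0.png

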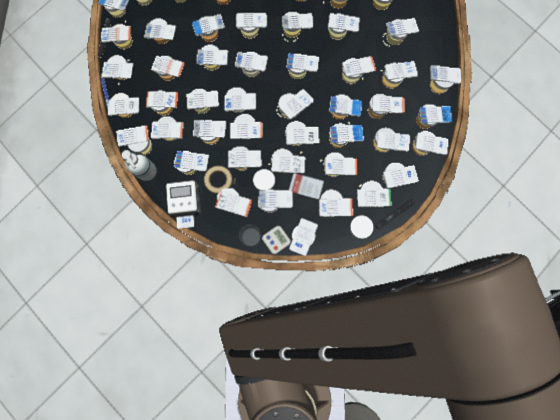

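```bash
python3 - <<'E'
from h import *
c=cam('top'); s=cam('scene')
i=c['img'][150:270,150:410,::-1]; cv2.imwrite('pics/tz.png',cv2.resize(i,None,fx=3,fy=3,interpolation=cv2.INTER_CUBIC))
i=s['img'][140:340,120:350,::-1]; cv2.imwrite('pics/sz.png',cv2.resize(i,None,fx=3,fy=3,interpolation=cv2.INTER_CUBIC))
for n,u,v,z in [('bare',362,227,56),('other',264,179,62),('wait',304,236,60),('open',251,236,52),('reader',182,197,58)]: print(n,onz(c,u,v,z).round(0))
E
```

```text
bare [ 458. -209.   56.]
other [588.  54.  62.]
wait [433. -54.  60.]
open [433.  87.  52.]
reader [538. 277.  58.]
```

View pics/tz.png

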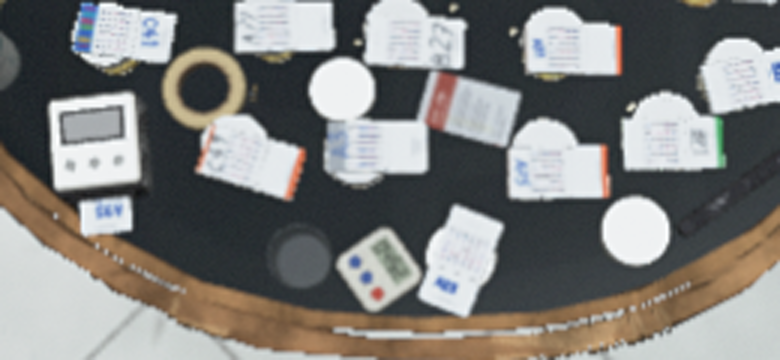

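View pics/sz.png

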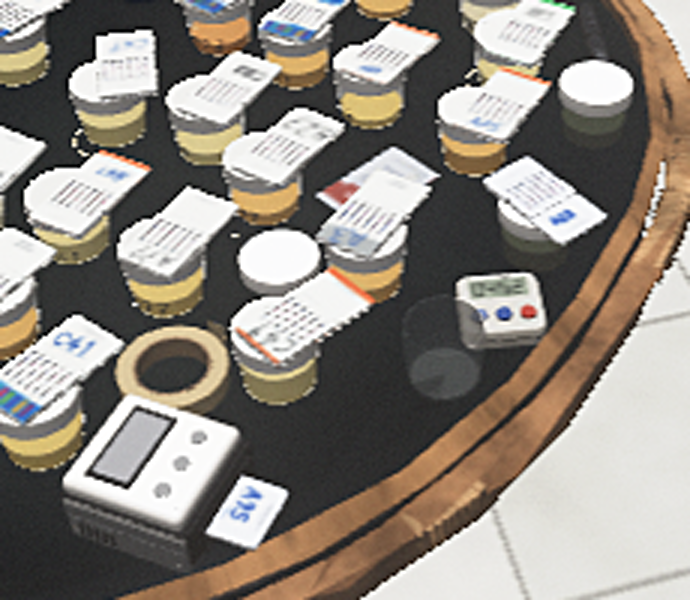

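```bash
cat > meas.py <<'E'
from h import *
def blob(c,seed,thr,sat=60,win=60):
    i=c['img']; hsv=cv2.cvtColor(i,cv2.COLOR_RGB2HSV)
    m=((hsv[...,2]>thr)&(hsv[...,1]<sat)).astype(np.uint8)
    w=np.zeros_like(m); u,v=seed; w[max(0,v-win):v+win,max(0,u-win):u+win]=1; m&=w
    n,l=cv2.connectedComponents(m,connectivity=4); k=l[v,u]
    mm=(l==k).astype(np.uint8)
    return max(cv2.findContours(mm,cv2.RETR_EXTERNAL,cv2.CHAIN_APPROX_NONE)[0],key=cv2.contourArea)[:,0,:].astype(float)
def rect(c,seed,z,thr,**k):
    p=blob(c,seed,thr,**k); P=np.array([onz(c,u,v,z)[:2] for u,v in p],np.float32)
    (x,y),(w,h),a=cv2.minAreaRect(P); return (round(x,1),round(y,1)),(round(w,1),round(h,1)),round(a,1),len(p),p.min(0),p.max(0)
E
python3 - <<'E'
from meas import *
T=cam('top');S=cam('scene')
su=lambda x,y:(int(120+x/3),int(140+y/3)); tu=lambda x,y:(int(150+x/3),int(150+y/3))
for thr in(120,150,180,200):
  print(thr)
  for n,c,sd,z in [('bare',T,tu(635,230),56),('bare',S,su(595,85),56),('new',T,tu(450,265),61.4),('new',S,su(540,190),61.4),('reader',T,tu(60,150),58),('reader',S,su(190,420),58),('label',T,tu(88,222),33.4),('label',S,su(230,530),33.4),('timer',T,tu(350,270),20),('timer',S,su(470,320),20)]:
    try: print(n,*rect(c,sd,z,thr))
    except Exception as e: print(n,e)
E
```

```text
120
bare (459.5, -207.8) (60.0, 61.7) 44.3 64 [350. 215.] [373. 238.]
bare (459.7, -198.0) (60.2, 73.4) 29.2 63 [306. 160.] [330. 178.]
new (431.9, -50.5) (61.7, 91.8) 66.2 94 [289. 218.] [317. 255.]
new (437.5, -40.0) (66.5, 92.4) 66.0 94 [281. 192.] [321. 221.]
reader (540.0, 279.8) (84.9, 80.6) 6.7 112 [166. 181.] [196. 213.]
reader (541.3, 285.8) (84.4, 81.3) 6.7 137 [141. 271.] [199. 315.]
label (474.3, 273.0) (33.1, 48.4) 6.5 53 [176. 215.] [193. 228.]
label (478.2, 277.3) (34.9, 48.4) 7.0 69 [189. 298.] [215. 322.]
timer (427.9, 21.7) (61.9, 61.9) 35.2 68 [262. 226.] [290. 253.]
timer (428.9, 30.4) (61.3, 64.9) 35.1 111 [272. 231.] [301. 253.]
150
bare (459.5, -207.8) (60.0, 57.9) 44.2 62 [351. 215.] [372. 238.]
bare (463.5, -204.9) (60.2, 57.7) 29.3 57 [306. 160.] [330. 174.]
new (432.1, -50.3) (60.3, 90.7) 67.5 92 [289. 218.] [317. 255.]
new (436.5, -43.0) (59.3, 91.9) 66.0 88 [281. 192.] [321. 220.]
reader (539.8, 279.9) (83.0, 79.6) 6.7 110 [166. 181.] [196. 212.]
reader (541.9, 285.6) (83.2, 79.4) 6.4 135 [141. 271.] [199. 314.]
label (474.3, 272.3) (32.1, 47.4) 8.3 51 [1
[... 843 characters left out ...]
 1925.0) 30.7 1956 [0. 0.] [559. 419.]
200
bare (459.5, -207.8) (56.6, 56.7) 0.1 61 [351. 216.] [372. 237.]
bare (462.7, -204.2) (57.4, 57.9) 56.6 55 [307. 160.] [330. 174.]
new (432.1, -50.2) (57.8, 87.6) 69.6 89 [290. 219.] [316. 254.]
new (436.4, -43.0) (58.9, 89.2) 68.8 88 [281. 192.] [321. 220.]
reader (540.1, 280.3) (80.0, 77.5) 6.5 107 [167. 181.] [195. 212.]
reader (542.2, 284.8) (81.3, 78.0) 6.6 133 [141. 271.] [198. 313.]
label (473.5, 272.3) (30.4, 45.5) 5.4 49 [177. 216.] [193. 228.]
label (478.4, 277.1) (33.3, 46.8) 6.8 66 [189. 299.] [215. 322.]
timer (428.1, 21.6) (54.8, 55.2) 35.8 113 [263. 227.] [288. 252.]
timer (633.1, -494.3) (2504.4, 1925.0) 30.7 1956 [0. 0.] [559. 419.]
```

```bash
cat > plan.py <<'E'
import sys
from h import *
from scipy.spatial.transform import Rotation as Ro
def plan(x,y,z,yaw):
    s=state(); R=Ro.from_euler('xyz',s['tcp_rot']); d=R.inv().apply(np.array([x,y,z])-s['eef_pos'])
    Rt=Ro.from_euler('z',yaw)*Ro.from_euler('x',np.pi)
    rv=(R.inv()*Rt).as_rotvec()
    print('t',round(s['t'],2),'pos',s['eef_pos'].round(1),'rot',s['tcp_rot'].round(3),'F',s['ft_force'].round(1),'op',round(s['opening'],3))
    print(' shift_mm',d.round(1),'turn',rv.round(3))
if __name__=='__main__': plan(*map(float,sys.argv[1:5]))
E
python3 plan.py 430 -200 190 0.115
```

```text
t 0.3 pos [ 260.4 -568.1  204.4] rot [-3.141 -0.     0.43 ] F [0.5 0.1 0.2] op 0.999
 shift_mm [ 307.5 -263.9   14.4] turn [-0.     0.     0.315]
```

>>> play_rows([
  [0, 0, 0.005, 0, 0, 0.105, 75],
  [0, 0, 0.005, 0, 0, 0.105, 75],
  [0, 0, 0.004, 0, 0, 0.105, 75],
  [0.023, -0.038, 0, 0, 0, 0, 75],
  [0.023, -0.038, 0, 0, 0, 0, 75],
  [0.023, -0.038, 0, 0, 0, 0, 75],
  [0.023, -0.038, 0, 0, 0, 0, 75],
  [0.023, -0.038, 0, 0, 0, 0, 75],
])

```text
t: 1.1
eef_pos: [355.8, -365.0, 188.2]
tcp_rot: [3.141, 0.0, 0.094]
ft_force: [0.8, -0.6, 0.5]
opening: 0.748
```

```bash
python3 plan.py 430 -200 190 0.115;python3 plan.py 465 274 190 0.115
```

```text
t 1.1 pos [ 355.8 -365.   188.2] rot [3.141 0.    0.094] F [ 0.8 -0.6  0.5] op 0.748
 shift_mm [  89.3 -157.4   -1.8] turn [ 0.     0.    -0.021]
t 1.1 pos [ 355.8 -365.   188.2] rot [3.141 0.    0.094] F [ 0.8 -0.6  0.5] op 0.748
 shift_mm [ 168.6 -626.    -1.9] turn [ 0.     0.    -0.021]
```

>>> play_rows([
  [0.022, -0.04, 0, 0, 0, -0.01, 75],
  [0.022, -0.04, 0, 0, 0, -0.01, 75],
  [0.022, -0.04, 0, 0, 0, 0, 75],
  [0.022, -0.04, 0, 0, 0, 0, 75],
  [0.007, -0.043, 0, 0, 0, 0, 75],
  [0.007, -0.043, 0, 0, 0, 0, 75],
  [0.007, -0.043, 0, 0, 0, 0, 75],
  [0.007, -0.043, 0, 0, 0, 0, 75],
])

```text
t: 1.9
eef_pos: [437.6, -8.9, 188.9]
tcp_rot: [3.139, -0.003, 0.113]
ft_force: [1.9, -0.4, 0.8]
opening: 0.75
```

```bash
python3 plan.py 469 274.6 130 0.115
python3 - <<'E'
from h import *
T=cam('top','t1.png');S=cam('scene','s1.png')
for c,n,(u0,u1,v0,v1) in [(T,'a',(280,330,210,262)),(S,'b',(272,330,180,230))]:
    cv2.imwrite('pics/%s.png'%n,cv2.resize(c['img'][v0:v1,u0:u1,::-1],None,fx=10,fy=10,interpolation=cv2.INTER_CUBIC))
E
```

```text
t 1.9 pos [437.6  -8.9 188.9] rot [ 3.139e+00 -3.000e-03  1.130e-01] F [ 1.9 -0.4  0.8] op 0.75
 shift_mm [  63.1 -278.2   58.5] turn [ 0.002 -0.003 -0.002]
```

View pics/b.png

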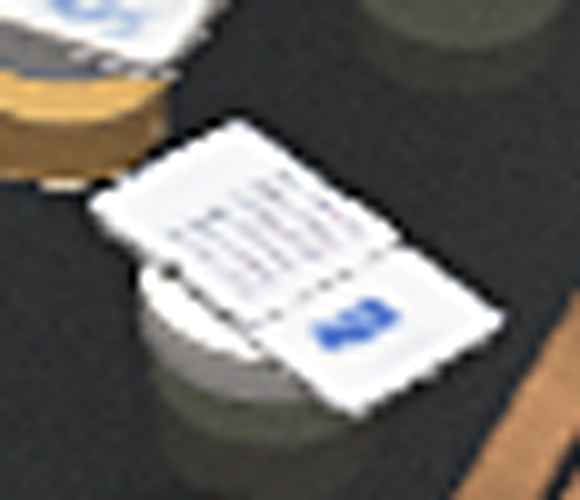

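View pics/a.png

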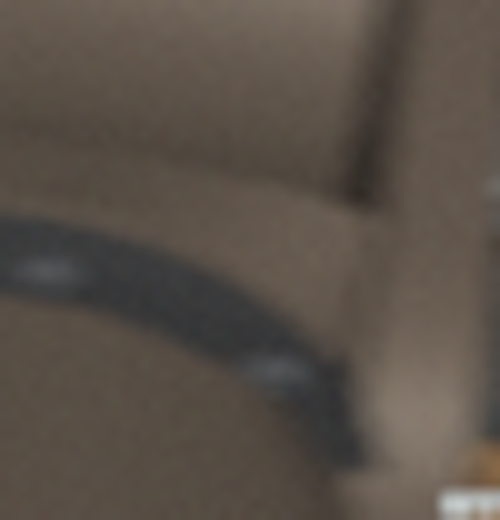

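```bash
python3 - <<'E'
from h import *
S=cam('scene');T=cam('top')
q=[(240,118),(90,203),(360,413),(503,318)]
P=np.array([onz(S,272+(a+.5)/10-.5,180+(b+.5)/10-.5,61.4)[:2] for a,b in q]);print(P.round(1),P.mean(0))
d=(P[2]+P[3]-P[0]-P[1])/2; print(np.linalg.norm(d),np.arctan2(-d[1],-d[0]))
q=[(503,225),(455,205),(420,298),(468,316)]
P=np.array([onz(T,150+(a+.5)/3-.5,150+(b+.5)/3-.5,61.4)[:2] for a,b in q]);print(P.round(1),P.mean(0))
d=(P[2]+P[3]-P[0]-P[1])/2; print(np.linalg.norm(d),np.arctan2(-d[1],-d[0]))
E
```

```text
[[467.1 -86.7]
 [483.3 -43.2]
 [399.9 -10. ]
 [385.5 -53.1]] [433.92570571 -48.25165503]
89.01534598729783 -0.3849203731651854
[[463.3 -89.3]
 [481.1 -46.8]
 [398.4 -15.8]
 [382.8 -57.8]] [431.40586201 -52.43074523]
87.33033134215897 -0.3654516491546754
```

>>> play_rows([
  [0.009, -0.04, 0, 0, 0, 0, 75],
  [0.009, -0.04, 0, 0, 0, 0, 75],
  [0.009, -0.04, 0, 0, 0, 0, 75],
  [0.009, -0.04, 0, 0, 0, 0, 75],
  [0.009, -0.04, 0.015, 0, 0, 0, 75],
  [0.009, -0.04, 0.015, 0, 0, 0, 75],
  [0.009, -0.038, 0.02, 0, 0, 0, 75],
  [0, 0, 0.008, 0, 0, 0, 75],
])

```text
t: 2.9
eef_pos: [478.6, 272.7, 129.6]
tcp_rot: [3.139, -0.01, 0.096]
ft_force: [-0.0, 0.2, 0.3]
opening: 0.748
```

```bash
python3 plan.py 470.5 274.6 60 0.115
python3 - <<'E'
from h import *
T=cam('top');S=cam('scene')
a=cv2.resize(T['img'][150:250,130:230,::-1],(400,400),interpolation=cv2.INTER_CUBIC)
b=cv2.resize(S['img'][240:340,130:230,::-1],(400,400),interpolation=cv2.INTER_CUBIC)
cv2.imwrite('pics/c2.png',np.hstack([a,b]))
E
```

```text
t 2.9 pos [478.6 272.7 129.6] rot [ 3.139 -0.01   0.096] F [-0.   0.2  0.3] op 0.748
 shift_mm [-8.6 -2.8 69.5] turn [ 0.003 -0.01  -0.019]
```

View pics/c2.png

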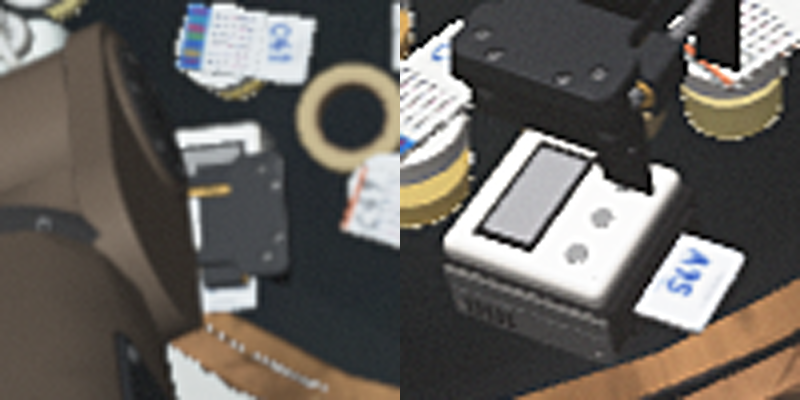

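>>> play_rows([
  [-0.0085, -0.003, 0.01, 0.003, -0.01, -0.019, 75],
  [0, 0, 0.03, 0, 0, 0, 75],
  [0, 0, 0.025, 0, 0, 0, 75],
  [0, 0, 0, 0, 0, 0, 75],
])

```text
t: 3.4
eef_pos: [469.7, 266.6, 65.0]
tcp_rot: [-3.141, 0.0, 0.11]
ft_force: [0.4, 0.7, 0.5]
opening: 0.747
```

```bash
python3 plan.py 471 274.6 30 0.115
python3 - <<'E'
from h import *
S=cam('scene')
b=cv2.resize(S['img'][240:340,130:230,::-1],(600,600),interpolation=cv2.INTER_CUBIC)
cv2.imwrite('pics/c3.png',b)
E
```

```text
t 3.4 pos [469.7 266.6  65. ] rot [-3.141  0.     0.11 ] F [0.4 0.7 0.5] op 0.747
 shift_mm [ 2.2 -7.8 35. ] turn [-0.001  0.    -0.005]
```

View pics/c3.png

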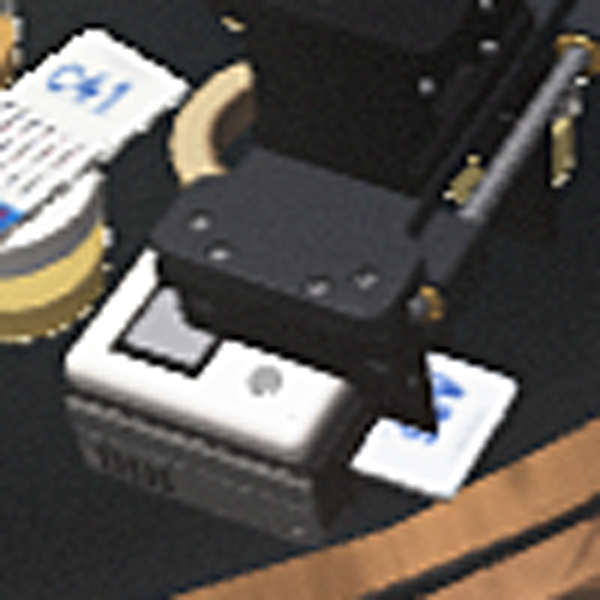

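>>> play_rows([
  [0.002, -0.008, 0, 0, 0, -0.005, 75],
  [0, 0, 0, 0, 0, 0, 75],
  [0, 0, 0, 0, 0, 0, 75],
])

```text
t: 3.75
eef_pos: [473.0, 275.0, 69.9]
tcp_rot: [-3.139, -0.005, 0.114]
ft_force: [0.1, -0.6, -0.5]
opening: 0.753
```

```bash
python3 plan.py 471 274.6 30 0.115
```

```text
t 3.75 pos [473.  275.   69.9] rot [-3.139 -0.005  0.114] F [ 0.1 -0.6 -0.5] op 0.753
 shift_mm [-2.3  0.3 39.9] turn [-0.002 -0.005 -0.001]
```

>>> play_rows([
  [-0.002, 0, 0.015, -0.002, -0.005, 0, 75],
  [0, 0, 0.013, 0, 0, 0, 75],
  [0, 0, 0.01, 0, 0, 0, 75],
  [0, 0, 0, 0, 0, 0, 75],
  [0, 0, 0, 0, 0, 0, 75],
])

```text
t: 4.25
eef_pos: [470.8, 274.9, 28.9]
tcp_rot: [-3.141, -0.0, 0.115]
ft_force: [0.3, 0.4, 0.2]
opening: 0.752
```

```bash
python3 plan.py 471 274.6 30 0.115
```

```text
t 4.25 pos [470.8 274.9  28.9] rot [-3.141 -0.     0.115] F [0.3 0.4 0.2] op 0.752
 shift_mm [ 0.2  0.4 -1.1] turn [-0. -0.  0.]
```

>>> play_rows([
  [0, 0, 0, 0, 0, 0, 54],
  [0, 0, 0, 0, 0, 0, 54],
  [0, 0, 0, 0, 0, 0, 54],
])

```text
t: 4.55
eef_pos: [470.9, 275.0, 29.2]
tcp_rot: [-3.141, -0.0, 0.115]
ft_force: [0.6, -0.2, -0.2]
opening: 0.57
```

```bash
python3 plan.py 471 274.6 30 0.115
python3 - <<'E'
from h import *
S=cam('scene')
b=cv2.resize(S['img'][260:340,160:240,::-1],(600,600),interpolation=cv2.INTER_CUBIC)
cv2.imwrite('pics/c4.png',b)
E
```

```text
t 4.55 pos [470.9 275.   29.2] rot [-3.141 -0.     0.115] F [ 0.6 -0.2 -0.2] op 0.57
 shift_mm [ 0.   0.4 -0.8] turn [-0. -0.  0.]
```

View pics/c4.png

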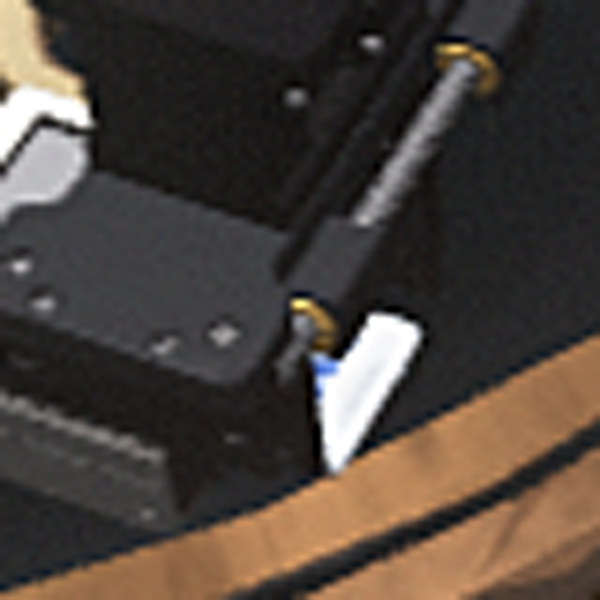

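>>> play_rows([
  [0, 0, 0, 0, 0, 0, 50],
  [0, 0, 0, 0, 0, 0, 50],
  [0, 0, 0, 0, 0, 0, 44],
  [0, 0, 0, 0, 0, 0, 44],
])

```text
t: 5.0
eef_pos: [471.2, 275.1, 29.8]
tcp_rot: [-3.141, -0.002, 0.115]
ft_force: [0.4, 0.4, 0.2]
opening: 0.445
```

```bash
python3 plan.py 471 274.6 30 0.115
```

```text
t 5.0 pos [471.2 275.1  29.8] rot [-3.141e+00 -2.000e-03  1.150e-01] F [0.4 0.4 0.2] op 0.445
 shift_mm [-0.3  0.5 -0.2] turn [-0.001 -0.002 -0.   ]
```

>>> play_rows([
  [0, 0, 0, 0, 0, 0, 30],
  [0, 0, 0, 0, 0, 0, 30],
  [0, 0, 0, 0, 0, 0, 30],
])

```text
t: 5.3
eef_pos: [471.2, 275.1, 29.8]
tcp_rot: [-3.141, -0.002, 0.115]
ft_force: [0.4, -0.2, -0.1]
opening: 0.309
```

```bash
python3 plan.py 471 274.6 30 0.115
python3 - <<'E'
from h import *
S=cam('scene')
b=cv2.resize(S['img'][260:340,160:240,::-1],(600,600),interpolation=cv2.INTER_CUBIC)
cv2.imwrite('pics/c5.png',b)
E
```

```text
t 5.3 pos [471.2 275.1  29.8] rot [-3.141e+00 -2.000e-03  1.150e-01] F [ 0.4 -0.2 -0.1] op 0.309
 shift_mm [-0.3  0.5 -0.2] turn [-0.001 -0.002  0.   ]
```

View pics/c5.png

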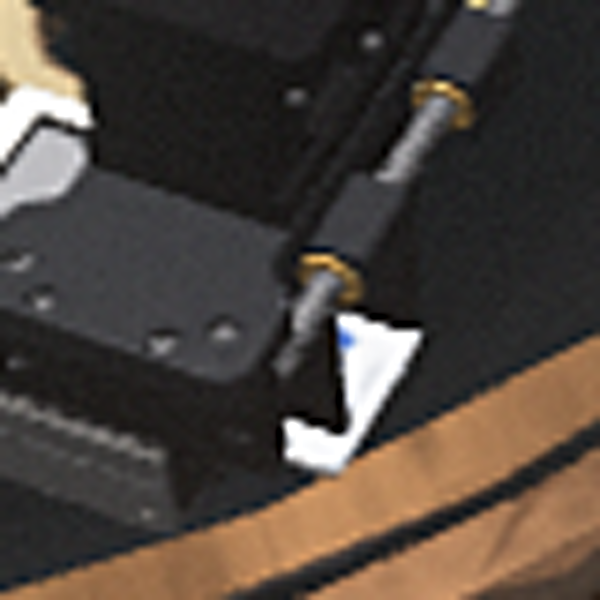

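```bash
python3 - <<'E'
from h import *
from scipy.spatial.transform import Rotation as Ro
S=cam('scene');s=state(); R=Ro.from_euler('xyz',s['tcp_rot'])
for dx in(-10,10):
  for dy in(-15,-27):
    for dz in (14,0,-20):
      X=s['eef_pos']+R.apply([dx,dy,dz]); u,v=proj(S,X); print(dx,dy,dz,X.round(),((u-160)*7.5).round(),((v-260)*7.5).round())
print('label end corners')
for d in (-23.5,23.5):
    X=np.array([540.8,282.7,33.4])+Ro.from_euler('z',.115).apply([-78,d,0]);u,v=proj(S,X);print(X.round(),((u-160)*7.5).round(),((v-260)*7.5).round())
cv2.imwrite('pics/full6.png',S['img'][...,::-1])
T=cam('top','t6.png')
b=cv2.resize(S['img'][200:340,120:260,::-1],(600,600),interpolation=cv2.INTER_CUBIC); cv2.imwrite('pics/c6.png',b)
E
```

```text
-10 -15 14 [460. 289.  16.] 359.0 483.0
-10 -15 0 [460. 289.  30.] 354.0 449.0
-10 -15 -20 [460. 289.  50.] 348.0 400.0
-10 -27 14 [458. 301.  16.] 336.0 521.0
-10 -27 0 [458. 301.  30.] 331.0 488.0
-10 -27 -20 [458. 301.  50.] 324.0 438.0
10 -15 14 [479. 291.  16.] 287.0 458.0
10 -15 0 [479. 291.  30.] 282.0 424.0
10 -15 -20 [479. 291.  50.] 274.0 374.0
10 -27 14 [478. 303.  16.] 264.0 495.0
10 -27 0 [478. 303.  30.] 258.0 462.0
10 -27 -20 [478. 303.  50.] 250.0 412.0
label end corners
[466. 250.  33.] 419.0 319.0
[461. 297.  33.] 331.0 464.0
```

View pics/c6.png

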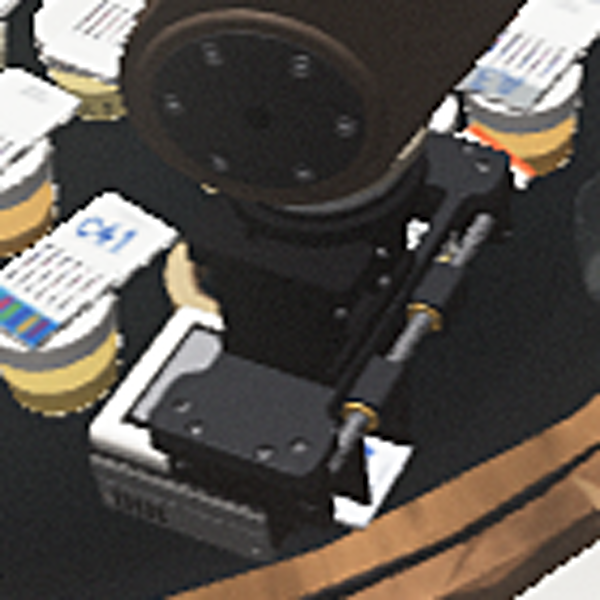

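View pics/t6.png

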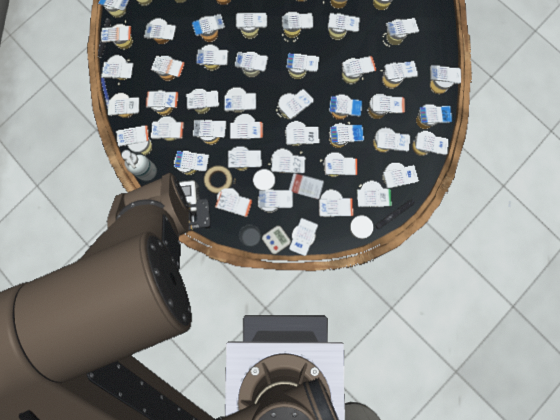

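>>> play_rows([
  [0, 0, -0.03, 0, 0, 0, 60],
  [-0.03, 0.02, -0.03, 0, 0, 0, 60],
  [-0.03, 0.03, -0.02, 0, 0, 0, 60],
  [0, 0, 0, 0, 0, 0, 60],
  [0, 0, 0, 0, 0, 0, 60],
])

```text
t: 5.95
eef_pos: [415.6, 217.0, 111.7]
tcp_rot: [-3.141, -0.001, 0.116]
ft_force: [0.4, -0.2, -0.6]
opening: 0.592
```

```bash
python3 - <<'E'
from h import *
from scipy.spatial.transform import Rotation as Ro
S=cam('scene');T=cam('top');s=state(); R=Ro.from_euler('xyz',s['tcp_rot'])
print(s['eef_pos'],s['tcp_rot'],s['opening'])
o=s['opening']*95/2
for n,c,(u0,v0,w) in (('S7',S,(160,190,130)),('T7',T,(160,170,100))):
  b=cv2.resize(c['img'][v0:v0+w,u0:u0+w,::-1],(780,780),interpolation=cv2.INTER_CUBIC)
  k=780/w
  for dy in(-o,-o-12,o,o+12):
   for dz,col in((14,(0,0,255)),(-20,(0,255,0))):
    pts=[]
    for dx in(-10,10):
      u,v=proj(c,s['eef_pos']+R.apply([dx,dy,dz])); pts.append((int((u-u0+.5)*k),int((v-v0+.5)*k)))
    cv2.line(b,pts[0],pts[1],col,1)
  cv2.imwrite('pics/%s.png'%n,b[:600] if n=='T7' else b[180:])
E
```

```text
[415.61849563 217.29729375 111.06515603] [-3.14148679e+00  4.73178974e-05  1.16114228e-01] 0.598244581371366
```

View pics/S7.png

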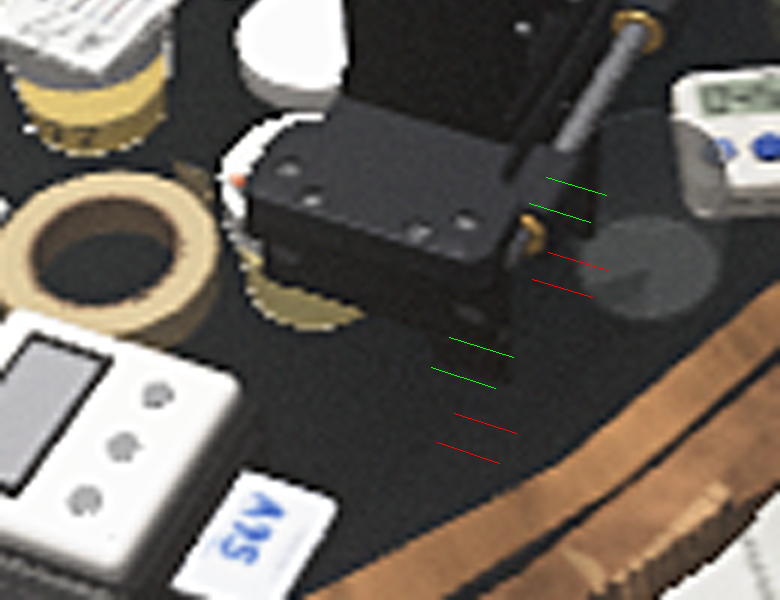

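View pics/T7.png

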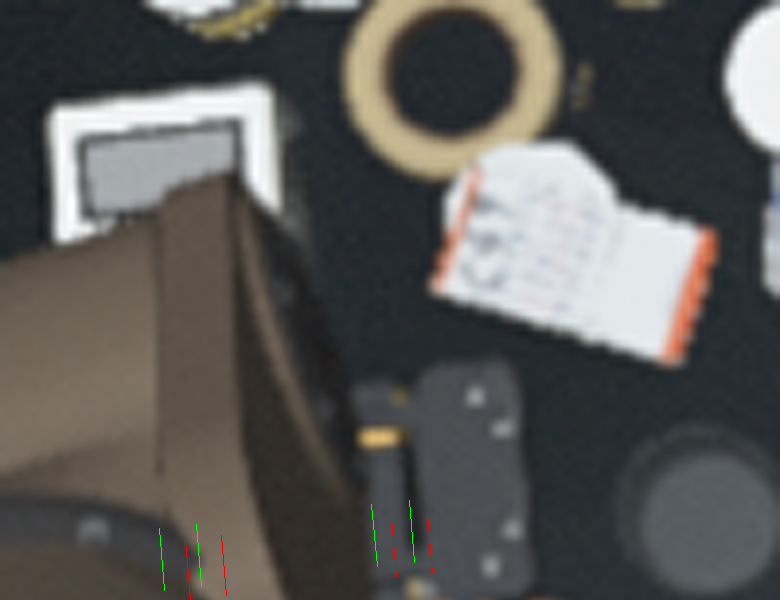

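```bash
python3 - <<'E'
from h import *
S=cam('scene')
u0,v0,w=200,210,90
b=S['img'][v0:v0+w,u0:u0+w,::-1].astype(float); b=np.clip((b/255)**0.45*255*1.1,0,255).astype(np.uint8)
b=cv2.resize(b,(600,600),interpolation=cv2.INTER_CUBIC)
cv2.imwrite('pics/S8.png',b)
E
```

```text
(no output)
```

View pics/S8.png

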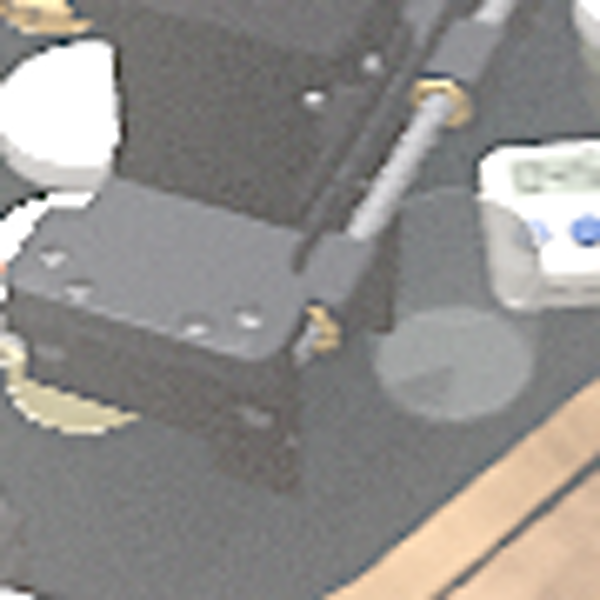

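```bash
python3 - <<'E'
from h import *
from scipy.spatial.transform import Rotation as Ro
S=cam('scene');s=state(); R=Ro.from_euler('xyz',s['tcp_rot'])
for dy in(-28.4,-40.4,28.4,40.4):
 for dx in (-10,10):
  print(dy,dx,[tuple(np.round(proj(S,s['eef_pos']+R.apply([dx,dy,dz])),1)) for dz in (14,0,-10,-20,-30)])
E
```

```text
-28.4 -10 [(np.float64(245.5), np.float64(291.9)), (np.float64(245.3), np.float64(286.8)), (np.float64(245.1), np.float64(283.1)), (np.float64(245.0), np.float64(279.4)), (np.float64(244.8), np.float64(275.6))]
-28.4 10 [(np.float64(235.2), np.float64(288.6)), (np.float64(234.9), np.float64(283.5)), (np.float64(234.6), np.float64(279.8)), (np.float64(234.4), np.float64(276.0)), (np.float64(234.1), np.float64(272.2))]
-40.4 -10 [(np.float64(242.7), np.float64(297.0)), (np.float64(242.4), np.float64(291.9)), (np.float64(242.2), np.float64(288.2)), (np.float64(242.1), np.float64(284.4)), (np.float64(241.9), np.float64(280.6))]
-40.4 10 [(np.float64(232.3), np.float64(293.6)), (np.float64(231.9), np.float64(288.5)), (np.float64(231.7), np.float64(284.8)), (np.float64(231.4), np.float64(281.0)), (np.float64(231.1), np.float64(277.2))]
28.4 -10 [(np.float64(258.1), np.float64(269.4)), (np.float64(258.0), np.float64(264.3)), (np.float64(258.0), np.float64(260.6)), (np.float64(257.9), np.float64(256.8)), (np.float64(257.9), np.float64(253.0))]
28.4 10 [(np.float64(248.2), np.float64(266.3)), (np.float64(248.0), np.float64(261.2)), (np.float64(247.9), np.float64(257.5)), (np.float64(247.8), np.float64(253.7)), (np.float64(247.6), np.float64(249.9))]
40.4 -10 [(np.float64(260.7), np.float64(264.8)), (np.float64(260.6), np.float64(259.8)), (np.float64(260.6), np.float64(256.0)), (np.float64(260.5), np.float64(252.3)), (np.float64(260.5), np.float64(248.5))]
40.4 10 [(np.float64(250.8), np.float64(261.8)), (np.float64(250.7), np.float64(256.7)), (np.float64(250.6), np.float64(253.0)), (np.float64(250.4), np.float64(249.3)), (np.float64(250.3), np.float64(245.5))]
```

```bash
python3 plan.py 471 274.6 30 0.115
```

```text
t 6.15 pos [415.6 217.5 110.6] rot [3.141e+00 1.000e-03 1.160e-01] F [-0.  -0.6  0.5] op 0.597
 shift_mm [ 61.7 -50.3  80.5] turn [0.    0.001 0.001]
```

>>> play_rows([
  [0.031, -0.026, 0, 0, 0, 0, 75],
  [0.031, -0.025, 0.01, 0, 0, 0, 75],
  [0, 0, 0.03, 0, 0, 0, 75],
  [0, 0, 0.02, 0, 0, 0, 75],
  [0, 0, 0.01, 0, 0, 0, 75],
  [0, 0, 0, 0, 0, 0, 75],
  [0, 0, 0, 0, 0, 0, 75],
])

```text
t: 6.85
eef_pos: [474.1, 280.2, 33.7]
tcp_rot: [3.14, 0.005, 0.119]
ft_force: [0.8, -0.4, 0.1]
opening: 0.752
```

```bash
cat > zs.py <<'E'
import sys
from h import *
n,cn,u0,v0,w,h=sys.argv[1],sys.argv[2],*map(int,sys.argv[3:7])
c=cam(cn); b=c['img'][v0:v0+h,u0:u0+w,::-1].astype(float); b=np.clip((b/255)**.5*255,0,255).astype(np.uint8)
k=min(780/w,590/h); print('scale',k); cv2.imwrite('pics/'+n,cv2.resize(b,None,fx=k,fy=k,interpolation=cv2.INTER_CUBIC))
E
python3 zs.py s9.png scene 150 250 100 80;python3 plan.py 471 274.6 30 0.115
```

```text
scale 7.375
t 6.9 pos [474.1 280.2  33.9] rot [3.14  0.005 0.119] F [-0.7  0.  -0.1] op 0.752
 shift_mm [-3.7  5.2  3.9] turn [0.001 0.005 0.004]
```

View pics/s9.png

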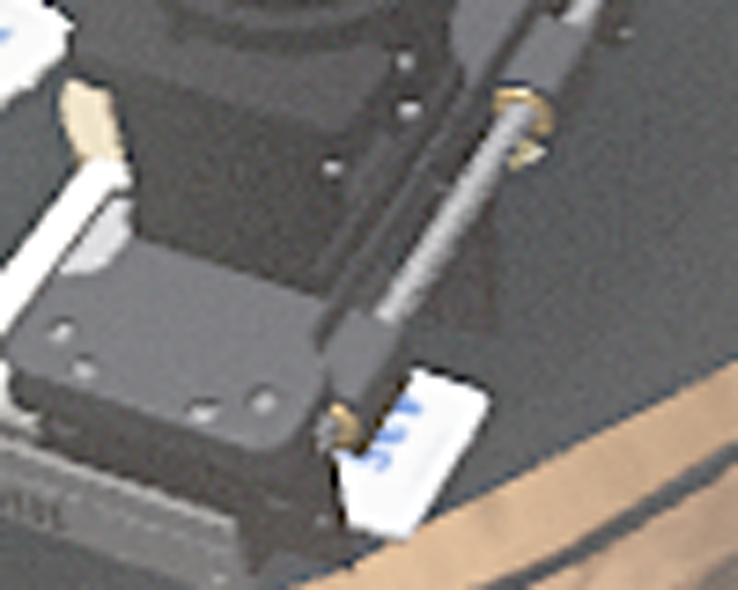

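>>> play_rows([
  [-0.0035, 0.005, 0, 0.001, 0.005, 0.004, 75],
  [0, 0, 0.006, 0, 0, 0, 75],
  [0, 0, 0.006, 0, 0, 0, 75],
  [0, 0, 0, 0, 0, 0, 75],
])

```text
t: 7.3
eef_pos: [471.8, 274.4, 23.6]
tcp_rot: [-3.14, -0.005, 0.114]
ft_force: [0.3, -0.2, -1.0]
opening: 0.752
```

```bash

python3 plan.py 471 274.6 5 0.115
```

```text
t 7.3 pos [471.8 274.4  23.6] rot [-3.14  -0.005  0.114] F [ 0.3 -0.2 -1. ] op 0.752
 shift_mm [-0.9 -0.3 18.6] turn [-0.001 -0.005 -0.001]
```

>>> play_rows([
  [-0.001, 0, 0.004, 0, -0.005, 0, 75],
  [0, 0, 0.004, 0, 0, 0, 75],
  [0, 0, 0, 0, 0, 0, 75],
])

```text
t: 7.6
eef_pos: [471.0, 274.3, 14.9]
tcp_rot: [-3.14, 0.001, 0.114]
ft_force: [0.9, -0.2, 0.0]
opening: 0.751
```

>>> play_rows([
  [0, 0, 0.003, 0, 0, 0, 75],
  [0, 0, 0.002, 0, 0, 0, 75],
])

```text
t: 7.8
eef_pos: [471.0, 274.4, 9.6]
tcp_rot: [-3.14, 0.001, 0.114]
ft_force: [0.1, 0.3, -0.3]
opening: 0.753
```

```bash

python3 plan.py 471 274.6 5 0.115; python3 zs.py s10.png scene 150 250 100 80
```

```text
t 7.8 pos [471.  274.4   9.6] rot [-3.14e+00  1.00e-03  1.14e-01] F [ 0.1  0.3 -0.3] op 0.753
 shift_mm [ 0.  -0.2  4.6] turn [-0.001  0.001 -0.001]
scale 7.375
```

View pics/s10.png

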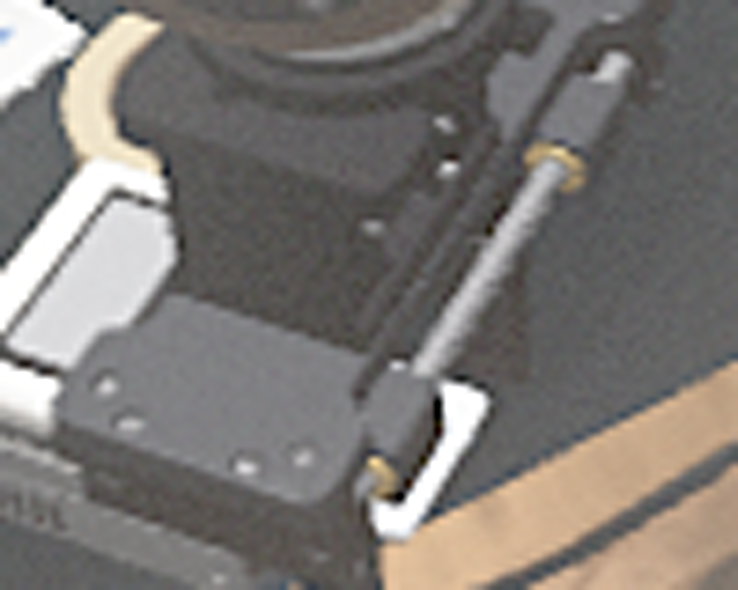

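```bash
python3 - <<'E'
from h import *
S=cam('scene')
from scipy.spatial.transform import Rotation as Ro
s=state();R=Ro.from_euler('xyz',s['tcp_rot'])
for z in (5,10,15,20,25,30,35):
  X=s['eef_pos']+R.apply([-10,36,0]); X[2]=z
  print(z,np.round(proj(S,X),1))
E
```

```text
5 [220.9 307. ]
10 [220.7 305.4]
15 [220.6 303.8]
20 [220.4 302.2]
25 [220.3 300.6]
30 [220.1 298.9]
35 [219.9 297.3]
```

>>> play_rows([
  [0, 0, 0.004, 0, 0, 0, 60],
  [0, 0, 0, 0, 0, 0, 56],
  [0, 0, 0, 0, 0, 0, 53],
  [0, 0, 0, 0, 0, 0, 53],
])

```text
t: 8.3
eef_pos: [471.0, 274.4, 5.3]
tcp_rot: [-3.14, 0.001, 0.114]
ft_force: [1.2, 0.2, 0.3]
opening: 0.538
```

>>> play_rows([
  [0, 0, 0, 0, 0, 0, 51],
  [0, 0, 0, 0, 0, 0, 51],
])

```text
t: 8.5
eef_pos: [471.0, 274.4, 5.4]
tcp_rot: [-3.14, 0.0, 0.114]
ft_force: [0.4, 1.2, -0.7]
opening: 0.512
```

>>> play_rows([
  [0, 0, 0, 0, 0, 0, 46],
  [0, 0, 0, 0, 0, 0, 46],
])

```text
t: 8.7
eef_pos: [471.1, 274.5, 5.5]
tcp_rot: [-3.14, 0.0, 0.114]
ft_force: [0.1, -0.5, -0.9]
opening: 0.493
```

```bash

python3 plan.py 471 274.6 5 0.115; python3 zs.py s11.png scene 150 250 100 80
```

```text
t 8.7 pos [471.1 274.5   5.5] rot [-3.14   0.     0.114] F [ 0.1 -0.5 -0.9] op 0.493
 shift_mm [-0.1 -0.1  0.5] turn [-0.001  0.    -0.001]
scale 7.375
```

View pics/s11.png

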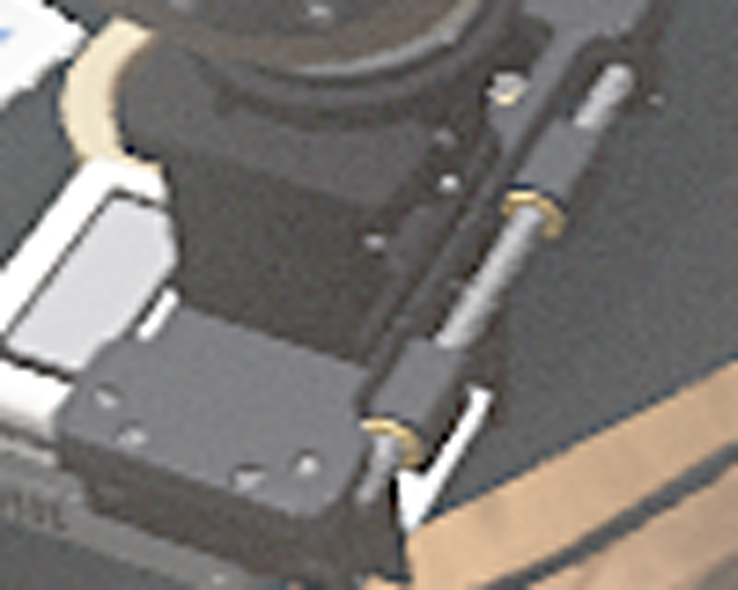

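>>> play_rows([
  [-0.008, 0, 0, 0, 0, 0, 46],
  [-0.012, 0, 0, 0, 0, 0, 46],
  [-0.012, 0, 0, 0, 0, 0, 46],
  [-0.012, 0, 0, 0, 0, 0, 46],
])

```text
t: 9.15
eef_pos: [424.5, 268.9, 5.4]
tcp_rot: [-3.14, -0.0, 0.113]
ft_force: [0.5, 0.9, 0.4]
opening: 0.491
```

```bash

python3 plan.py 396 265.9 5.5 0.114; python3 zs.py s12.png scene 150 250 100 80
```

```text
t 9.15 pos [424.5 268.9   5.4] rot [-3.14  -0.     0.113] F [0.5 0.9 0.4] op 0.491
 shift_mm [-28.7  -0.2  -0.1] turn [-0.001 -0.    -0.001]
scale 7.375
```

View pics/s12.png

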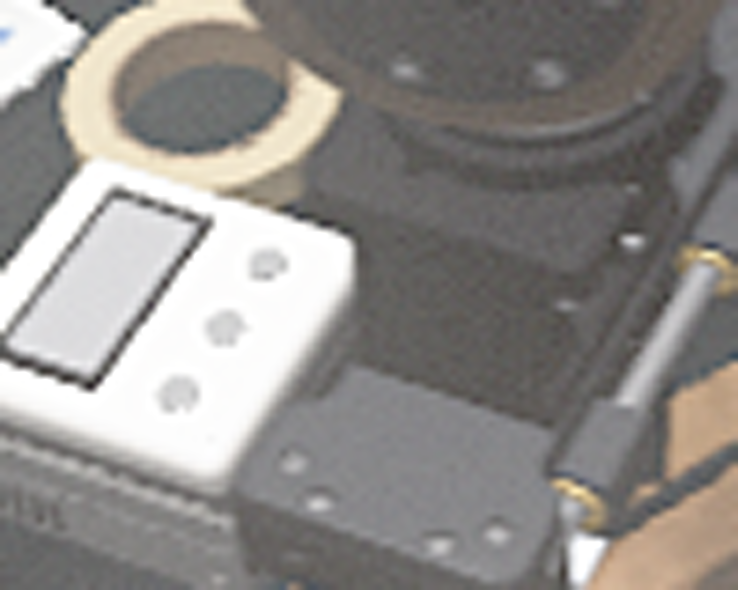

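>>> play_rows([
  [-0.012, 0, 0, 0, 0, 0, 46],
  [-0.012, 0, 0, 0, 0, 0, 46],
  [-0.006, 0, 0, 0, 0, 0, 46],
  [0, 0, -0.02, 0, 0, 0, 46],
  [0, 0, -0.03, 0, 0, 0, 46],
  [0, 0, -0.03, 0, 0, 0, 46],
  [0, 0, -0.02, 0, 0, 0, 46],
])

```text
t: 9.9
eef_pos: [387.5, 264.3, 106.6]
tcp_rot: [3.14, 0.008, 0.115]
ft_force: [0.1, 0.9, -0.1]
opening: 0.497
```

```bash

python3 plan.py 427 -206 105 0; python3 zs.py s13.png scene 150 200 200 150
```

```text
t 9.9 pos [387.5 264.3 106.6] rot [3.14  0.008 0.115] F [ 0.1  0.9 -0.1] op 0.497
 shift_mm [-14.8 471.7   2.3] turn [0.002 0.008 0.115]
scale 3.9
```

View pics/s13.png

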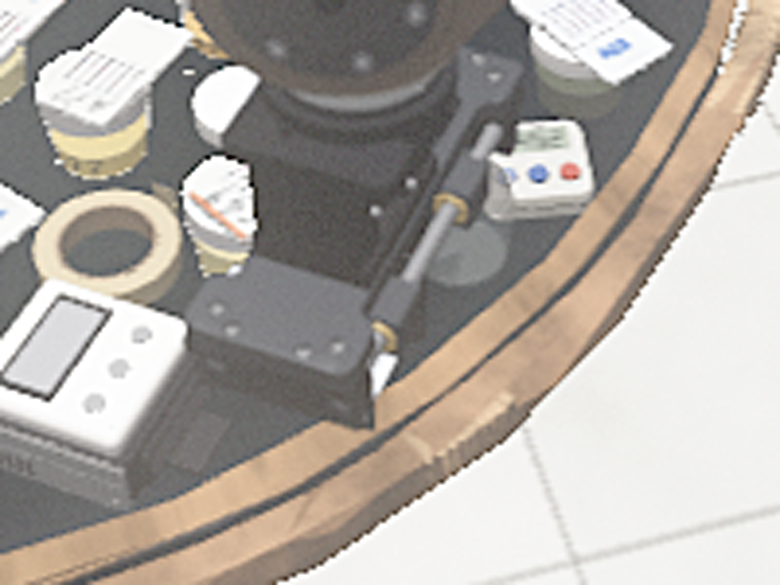

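>>> play_rows([
  [0.003, 0.025, 0, 0.002, 0.008, 0, 46],
  [0.003, 0.04, 0, 0, 0, 0, 46],
  [0.003, 0.042, 0, 0, 0, 0, 46],
  [0.003, 0.042, 0, 0, 0, 0, 46],
  [0, 0.042, 0, 0, 0, 0, 46],
  [0, 0.042, 0, 0, 0, 0, 46],
  [0, 0.042, 0, 0, 0, 0, 46],
  [0, 0.042, 0, 0, 0, 0, 46],
])

```text
t: 10.75
eef_pos: [438.9, -55.1, 107.7]
tcp_rot: [-3.138, -0.011, 0.125]
ft_force: [1.3, 0.8, 0.3]
opening: 0.493
```

```bash

python3 plan.py 427 -206 105 0
```

```text
t 10.75 pos [438.9 -55.1 107.7] rot [-3.138 -0.011  0.125] F [1.3 0.8 0.3] op 0.493
 shift_mm [-30.6 148.2   1.9] turn [-0.004 -0.01   0.125]
```

>>> play_rows([
  [-0.008, 0.035, 0, -0.004, -0.01, 0.04, 46],
  [-0.008, 0.035, 0, 0, 0, 0.04, 46],
  [-0.006, 0.03, 0, 0, 0, 0.04, 46],
  [0, 0.025, 0, 0, 0, 0, 46],
  [0, 0.01, 0, 0, 0, 0, 46],
  [0, 0, 0, 0, 0, 0, 46],
  [0, 0, 0, 0, 0, 0, 46],
])

```text
t: 11.45
eef_pos: [423.9, -200.8, 104.9]
tcp_rot: [3.141, -0.0, -0.007]
ft_force: [-0.0, 0.0, -0.4]
opening: 0.49
```

```bash

python3 plan.py 427.7 -206 60 0; python3 zs.py s14.png scene 260 110 110 85; python3 zs.py t14.png top 290 180 120 90
```

```text
t 11.45 pos [ 423.9 -200.8  104.9] rot [ 3.141 -0.    -0.007] F [-0.   0.  -0.4] op 0.49
 shift_mm [ 3.8  5.1 44.9] turn [ 0.001 -0.    -0.007]
scale 6.9411764705882355
scale 6.5
```

View pics/s14.png

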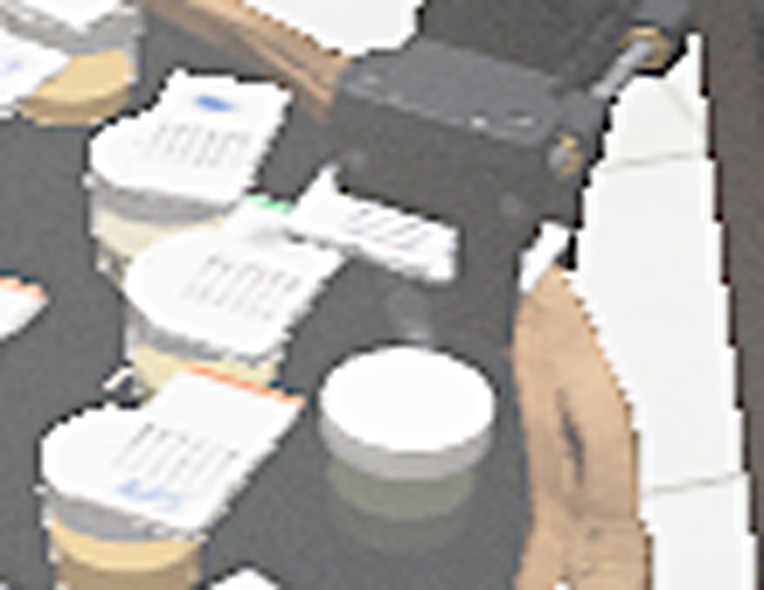

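View pics/t14.png

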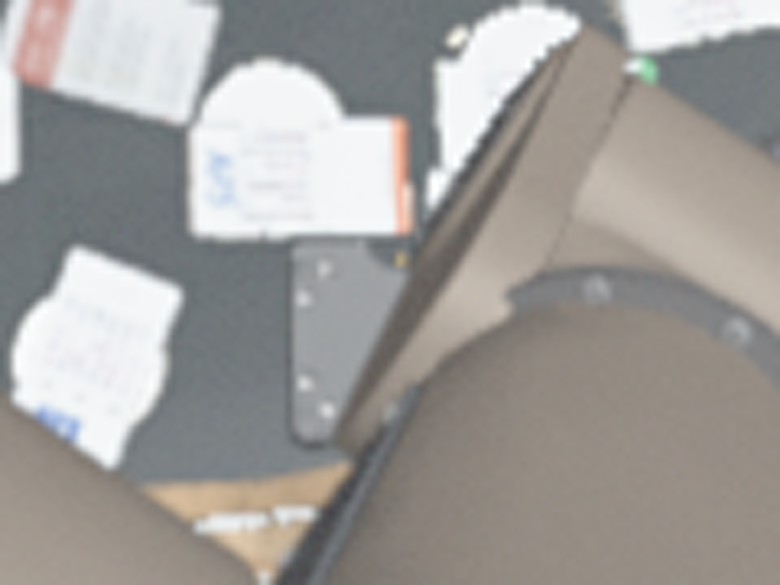

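```bash
python3 - <<'E'
from h import *
S=cam('scene');p=state()['eef_pos']
for u,v in((301.8,142.9),(306.8,134.5)):
  print(onz(S,u,v,132.8)-p)
E
```

```text
[73.90169407 25.07033099 27.70413909]
[ 79.1060076  -13.18185222  27.70413909]
```

>>> play_rows([
  [0.0045, 0.005, 0.01, 0, 0, -0.007, 46],
  [0, 0, 0.02, 0, 0, 0, 46],
  [0, 0, 0.015, 0, 0, 0, 46],
  [0, 0, 0.01, 0, 0, 0, 46],
  [0, 0, 0, 0, 0, 0, 46],
  [0, 0, 0, 0, 0, 0, 46],
])

```text
t: 12.2
eef_pos: [430.9, -203.9, 46.6]
tcp_rot: [3.14, -0.002, 0.008]
ft_force: [0.2, -0.3, 0.1]
opening: 0.496
```

```bash

python3 plan.py 428.5 -206 34.5 0; python3 zs.py s15.png scene 260 110 110 85
```

```text
t 12.2 pos [ 430.9 -203.9   46.6] rot [ 3.14e+00 -2.00e-03  8.00e-03] F [ 0.2 -0.3  0.1] op 0.496
 shift_mm [-2.4  2.1 12.1] turn [ 0.002 -0.002  0.008]
scale 6.9411764705882355
```

View pics/s15.png

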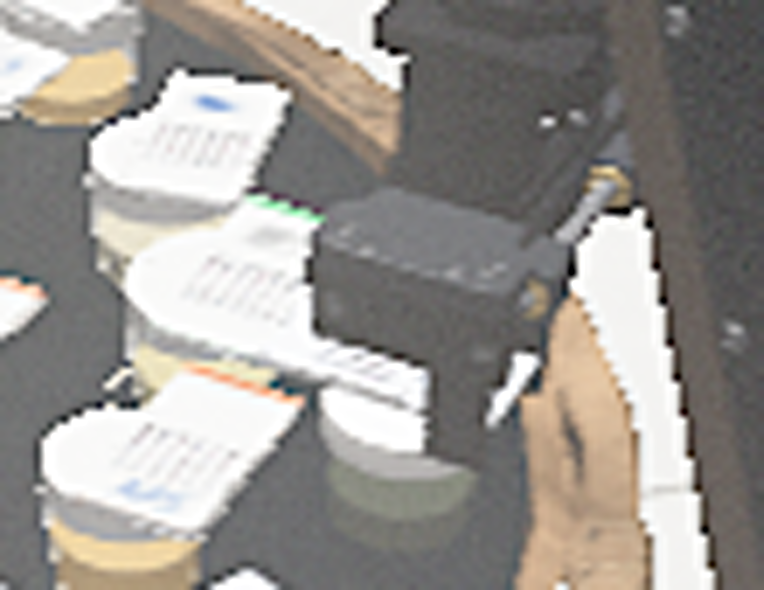

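>>> play_rows([
  [-0.0024, 0.002, 0.004, 0.002, -0.002, 0.008, 46],
  [0, 0, 0.003, 0, 0, 0, 46],
  [0, 0, 0.002, 0, 0, 0, 46],
  [0, 0, 0, 0, 0, 0, 46],
])

```text
t: 12.65
eef_pos: [428.9, -206.6, 38.4]
tcp_rot: [3.141, -0.002, -0.0]
ft_force: [1.4, -0.3, -1.0]
opening: 0.498
```

```bash

python3 plan.py 428.5 -206 34.5 0
```

```text
t 12.65 pos [ 428.9 -206.6   38.4] rot [ 3.141e+00 -2.000e-03 -0.000e+00] F [ 1.4 -0.3 -1. ] op 0.498
 shift_mm [-0.4 -0.6  3.9] turn [ 0.001 -0.002 -0.   ]
```

>>> play_rows([
  [0, 0, 0.002, 0, 0, 0, 46],
  [0, 0, 0.001, 0, 0, 0, 46],
])

```text
t: 12.85
eef_pos: [429.0, -206.7, 35.5]
tcp_rot: [3.14, -0.003, -0.0]
ft_force: [-0.6, -1.0, 0.4]
opening: 0.492
```

>>> play_rows([
  [0, 0, 0.001, 0, 0, 0, 46],
  [0, 0, 0, 0, 0, 0, 46],
])

```text
t: 13.05
eef_pos: [429.0, -206.7, 34.3]
tcp_rot: [3.14, -0.002, -0.0]
ft_force: [0.6, 0.1, 0.4]
opening: 0.494
```

```bash

python3 plan.py 428.5 -206 34.5 0;python3 zs.py s16.png scene 260 110 110 85
```

```text
t 13.05 pos [ 429.  -206.7   34.3] rot [ 3.14e+00 -2.00e-03 -0.00e+00] F [0.6 0.1 0.4] op 0.494
 shift_mm [-0.5 -0.7 -0.2] turn [ 0.001 -0.002 -0.   ]
scale 6.9411764705882355
```

View pics/s16.png

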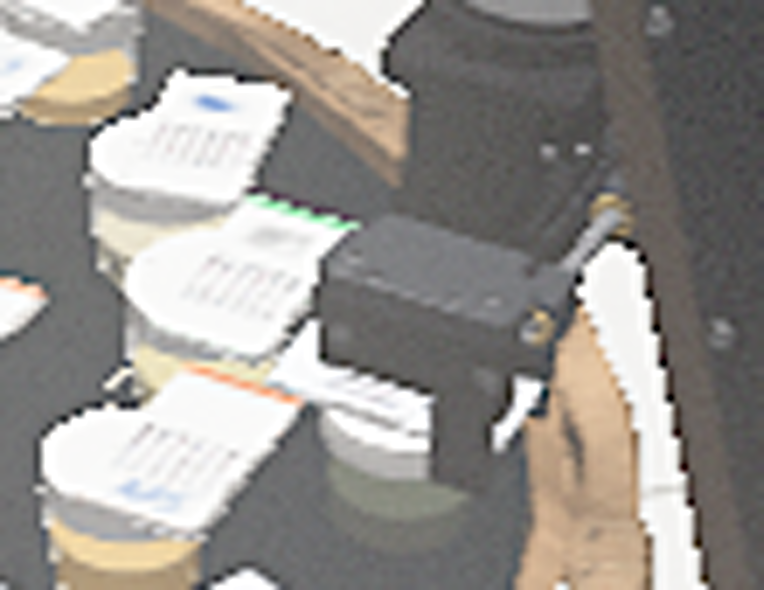

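>>> play_rows([
  [0, 0, 0.001, 0, 0, 0, 46],
  [0, 0, 0, 0, 0, 0, 46],
])

```text
t: 13.3
eef_pos: [429.1, -206.7, 33.4]
tcp_rot: [3.14, -0.003, -0.0]
ft_force: [-0.6, 0.4, 0.1]
opening: 0.494
```

>>> play_rows([
  [0, 0, 0.001, 0, 0, 0, 46],
  [0, 0, 0, 0, 0, 0, 46],
])

```text
t: 13.5
eef_pos: [429.2, -206.7, 33.3]
tcp_rot: [3.14, -0.003, -0.0]
ft_force: [0.1, 0.8, 0.9]
opening: 0.495
```

>>> play_rows([
  [0, 0, 0.0015, 0, 0, 0, 46],
  [0, 0, 0, 0, 0, 0, 46],
])

```text
t: 13.7
eef_pos: [429.2, -206.7, 32.9]
tcp_rot: [3.139, -0.004, -0.0]
ft_force: [-0.0, 0.5, 1.5]
opening: 0.498
```

>>> play_rows([
  [0, 0, 0, 0, 0, 0, 46],
])

```text
t: 13.8
eef_pos: [429.3, -206.7, 33.0]
tcp_rot: [3.139, -0.004, -0.0]
ft_force: [0.1, 0.6, -0.8]
opening: 0.493
```

>>> play_rows([
  [0, 0, 0, 0, 0, 0, 51],
  [0, 0, 0, 0, 0, 0, 54],
  [0, 0, 0, 0, 0, 0, 58],
  [0, 0, 0, 0, 0, 0, 62],
])

```text
t: 14.2
eef_pos: [429.3, -206.7, 32.5]
tcp_rot: [3.139, -0.004, -0.0]
ft_force: [0.9, -0.4, -0.1]
opening: 0.606
```

```bash

python3 plan.py 428.5 -206 34.5 0;python3 zs.py s17.png scene 260 110 110 85
```

```text
t 14.2 pos [ 429.3 -206.7   32.5] rot [ 3.139 -0.004 -0.   ] F [ 0.9 -0.4 -0.1] op 0.606
 shift_mm [-0.8 -0.7 -2. ] turn [ 0.002 -0.004 -0.   ]
scale 6.9411764705882355
```

View pics/s17.png

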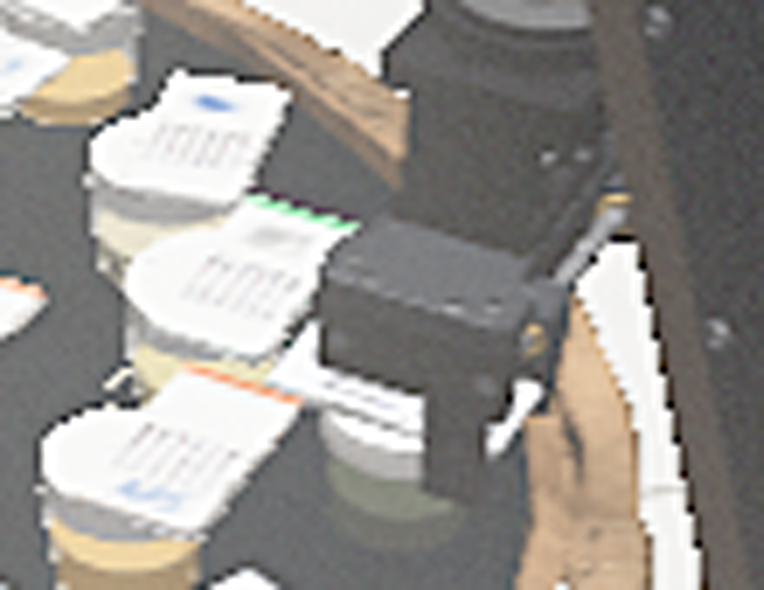

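>>> play_rows([
  [0, 0, -0.008, 0, 0, 0, 66],
  [0, 0, -0.02, 0, 0, 0, 70],
  [0, 0, -0.03, 0, 0, 0, 75],
  [0, 0, -0.02, 0, 0, 0.1, 75],
  [0, -0.02, 0, 0, 0, 0.12, 75],
  [0, -0.03, 0, 0, 0, 0.12, 75],
  [0, 0, 0, 0, 0, 0.03, 75],
])

```text
t: 14.95
eef_pos: [437.8, -156.5, 116.9]
tcp_rot: [3.141, -0.006, -0.387]
ft_force: [0.0, -1.4, -0.7]
opening: 0.747
```

```bash

python3 plan.py 403 -38.6 80 -.375;python3 zs.py s18.png scene 260 110 110 85
```

```text
t 14.95 pos [ 437.8 -156.5  116.9] rot [ 3.141 -0.006 -0.387] F [ 0.  -1.4 -0.7] op 0.747
 shift_mm [-77.  -96.1  36.3] turn [ 0.001 -0.006 -0.012]
scale 6.9411764705882355
```

View pics/s18.png

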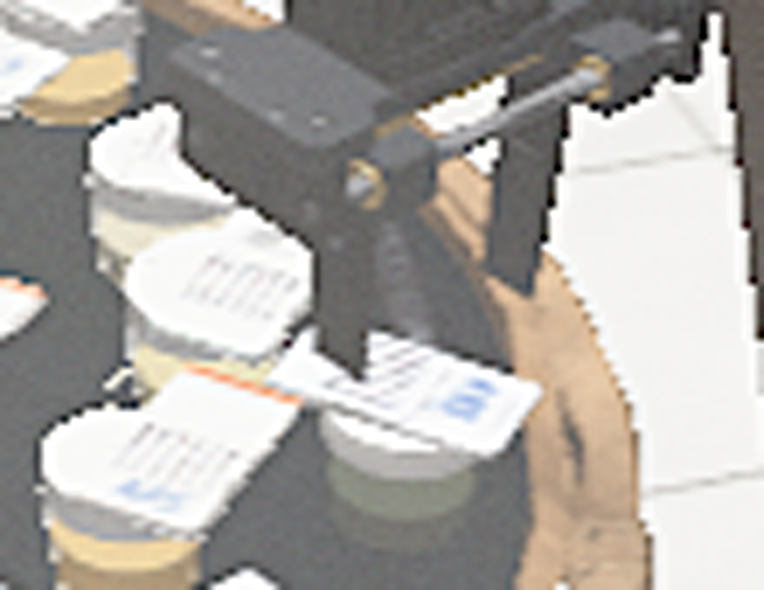

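>>> play_rows([
  [-0.02, -0.025, 0, 0, 0, 0, 75],
  [-0.025, -0.035, 0, 0, -0.006, 0, 75],
  [-0.02, -0.025, 0, 0, 0, 0, 75],
  [-0.01, -0.008, 0.005, 0, 0, 0, 75],
  [0, 0, 0, 0, 0, 0, 75],
  [0, 0, 0, 0, 0, 0, 75],
])

```text
t: 15.6
eef_pos: [403.4, -41.9, 113.1]
tcp_rot: [3.141, -0.004, -0.382]
ft_force: [-1.0, -0.4, -0.6]
opening: 0.749
```

```bash

python3 plan.py 403 -38.6 80 -.375;python3 zs.py s19.png scene 240 130 110 85
python3 - <<'E'
from meas import *
T=cam('top','t19.png');S=cam('scene')
E
```

```text
t 15.6 pos [403.4 -41.9 113.1] rot [ 3.141 -0.004 -0.382] F [-1.  -0.4 -0.6] op 0.749
 shift_mm [-1.7 -2.9 33.1] turn [ 0.001 -0.004 -0.007]
scale 6.9411764705882355
```

View pics/s19.png

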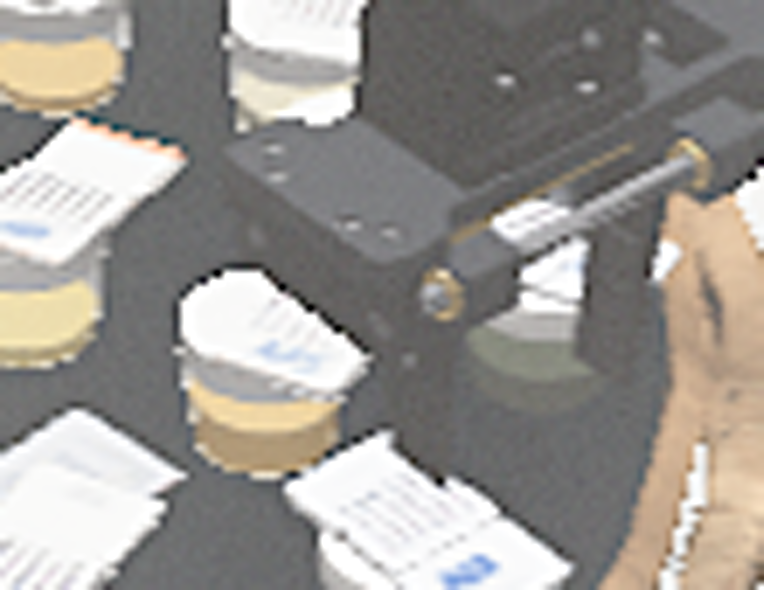

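>>> play_rows([
  [-0.0015, -0.003, 0.01, 0, -0.004, -0.007, 75],
  [0, 0, 0.025, 0, 0, 0, 75],
  [0, 0, 0.02, 0, 0, 0, 75],
  [0, 0, 0.008, 0, 0, 0, 75],
  [0, 0, 0, 0, 0, 0, 75],
  [0, 0, 0, 0, 0, 0, 75],
])

```text
t: 16.35
eef_pos: [404.6, -41.3, 46.2]
tcp_rot: [3.141, -0.0, -0.38]
ft_force: [-0.3, 0.7, 0.4]
opening: 0.749
```

```bash

python3 plan.py 403 -38.6 33.5 -.375;python3 zs.py s20.png scene 240 150 110 85
```

```text
t 16.35 pos [404.6 -41.3  46.2] rot [ 3.141 -0.    -0.38 ] F [-0.3  0.7  0.4] op 0.749
 shift_mm [-2.4 -1.9 12.7] turn [ 0.001 -0.    -0.005]
scale 6.9411764705882355
```

View pics/s20.png

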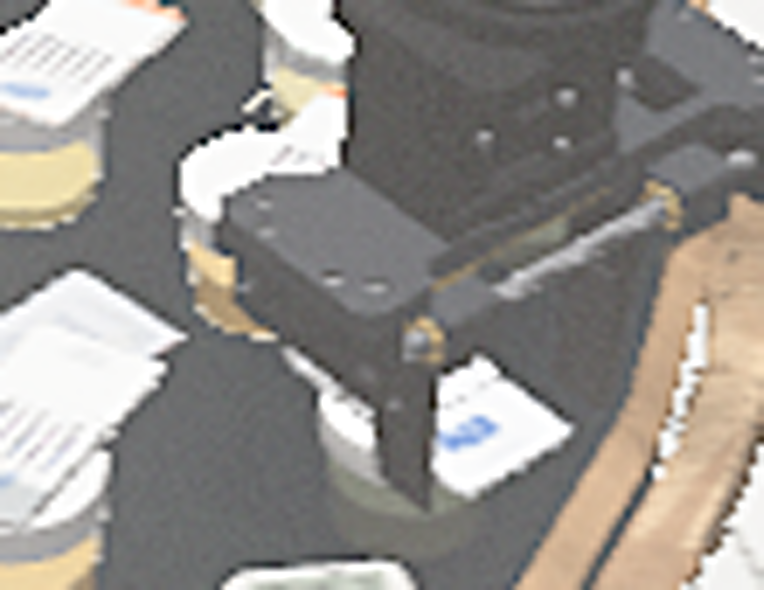

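>>> play_rows([
  [-0.0015, -0.002, 0.003, 0, 0, -0.005, 75],
  [0, 0, 0.005, 0, 0, 0, 75],
  [0, 0, 0.004, 0, 0, 0, 70],
  [0, 0, 0, 0, 0, 0, 64],
  [0, 0, 0, 0, 0, 0, 60],
])

```text
t: 16.9
eef_pos: [404.9, -38.8, 35.0]
tcp_rot: [3.141, -0.004, -0.374]
ft_force: [0.5, 0.3, -0.0]
opening: 0.621
```

```bash

python3 plan.py 403 -38.6 33.5 -.375;python3 zs.py s21.png scene 240 150 110 85
```

```text
t 16.9 pos [404.9 -38.8  35. ] rot [ 3.141 -0.004 -0.374] F [ 0.5  0.3 -0. ] op 0.621
 shift_mm [-1.8  0.5  1.5] turn [ 0.    -0.004  0.001]
scale 6.9411764705882355
```

View pics/s21.png

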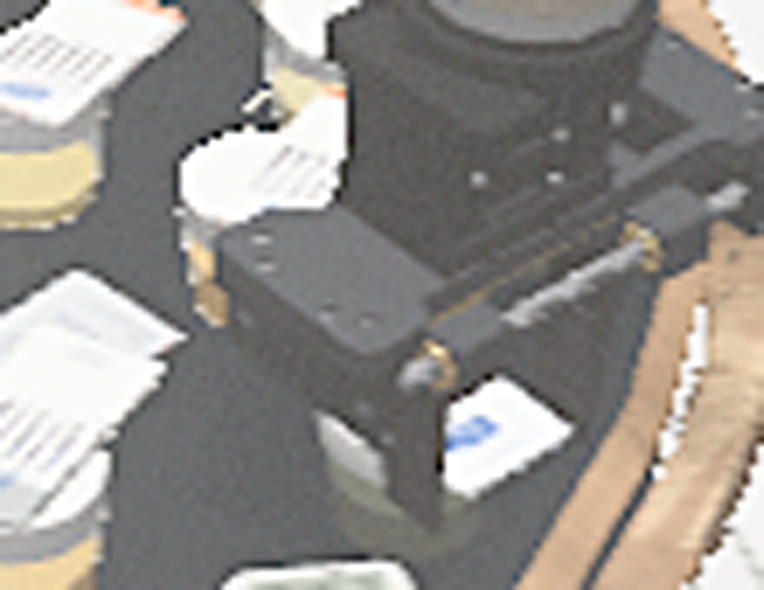

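>>> play_rows([
  [-0.002, 0, 0.001, 0, -0.004, 0, 58],
  [0, 0, 0, 0, 0, 0, 54],
  [0, 0, 0, 0, 0, 0, 52],
  [0, 0, 0, 0, 0, 0, 52],
])

```text
t: 17.35
eef_pos: [403.0, -38.1, 34.1]
tcp_rot: [3.141, -0.0, -0.374]
ft_force: [0.4, 0.8, 0.1]
opening: 0.525
```

```bash

python3 plan.py 403 -38.6 33.5 -.375;python3 zs.py s22.png scene 240 150 110 85
```

```text
t 17.35 pos [403.  -38.1  34.1] rot [ 3.141 -0.    -0.374] F [0.4 0.8 0.1] op 0.525
 shift_mm [0.2 0.5 0.6] turn [ 0.    -0.     0.001]
scale 6.9411764705882355
```

View pics/s22.png

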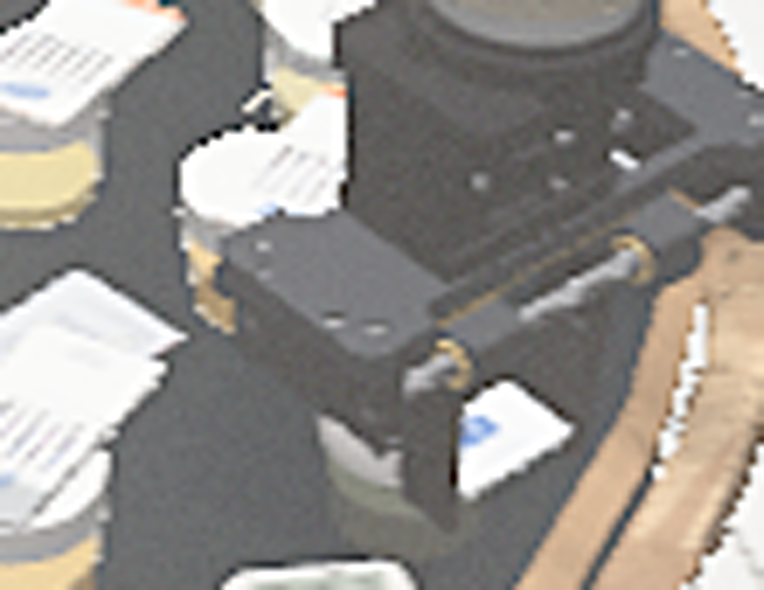

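>>> play_rows([
  [0, 0, 0, 0, 0, 0, 50],
  [0, 0, 0, 0, 0, 0, 46],
  [0, 0, 0, 0, 0, 0, 46],
])

```text
t: 17.7
eef_pos: [403.0, -38.1, 34.2]
tcp_rot: [3.141, -0.001, -0.374]
ft_force: [-0.7, 0.4, 0.3]
opening: 0.487
```

>>> play_rows([
  [0, 0, -0.005, 0, 0, 0, 46],
  [0, 0, -0.01, 0, 0, 0, 46],
  [0, 0, -0.015, 0, 0, 0, 46],
])

```text
t: 18.0
eef_pos: [402.1, -37.9, 64.2]
tcp_rot: [3.141, 0.003, -0.374]
ft_force: [0.6, -0.2, -0.5]
opening: 0.489
```

```bash

python3 plan.py 403 -38.6 33.5 -.375;python3 zs.py s23.png scene 240 150 110 85
```

```text
t 18.0 pos [402.1 -37.9  64.2] rot [ 3.141e+00  3.000e-03 -3.740e-01] F [ 0.6 -0.2 -0.5] op 0.489
 shift_mm [ 1.2  0.3 30.7] turn [0.001 0.003 0.001]
scale 6.9411764705882355
```

View pics/s23.png

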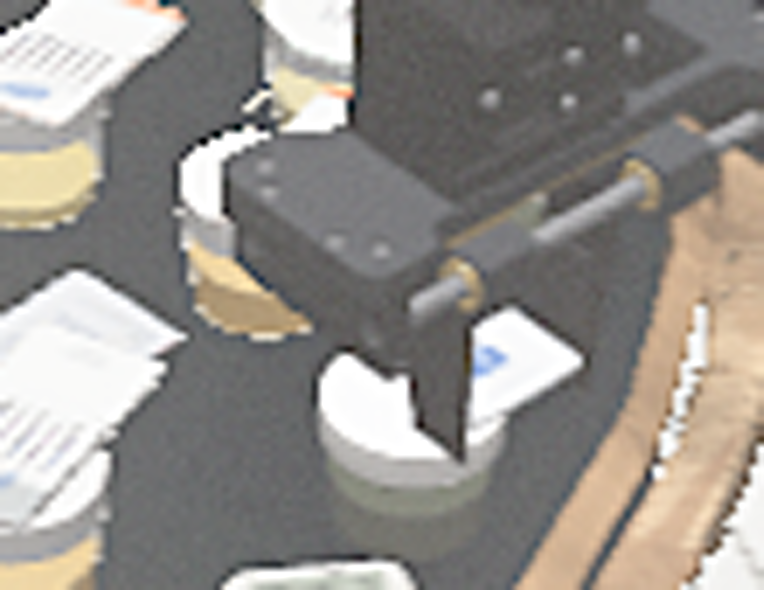

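>>> play_rows([
  [0, 0, -0.03, 0, 0, 0, 46],
  [0.005, 0, -0.015, 0, 0, -0.12, 46],
  [0.005, -0.02, 0, 0, 0, -0.12, 46],
  [0.005, -0.03, 0, 0, 0, -0.12, 46],
  [0, -0.04, 0, 0, 0, -0.12, 46],
  [0, -0.04, 0, 0, 0, 0, 46],
  [0, -0.04, 0, 0, 0, 0, 46],
  [0.003, -0.03, 0, 0, 0, 0, 46],
])

```text
t: 18.85
eef_pos: [418.1, 160.8, 114.2]
tcp_rot: [3.14, -0.005, 0.119]
ft_force: [-0.7, 0.0, -0.3]
opening: 0.489
```

```bash

python3 plan.py 396.8 266 60 .114
```

```text
t 18.85 pos [418.1 160.8 114.2] rot [ 3.14  -0.005  0.119] F [-0.7  0.  -0.3] op 0.489
 shift_mm [  -9.  -107.1   54. ] turn [ 0.001 -0.005  0.005]
```

>>> play_rows([
  [-0.005, -0.035, 0, 0, -0.005, 0.004, 46],
  [-0.004, -0.035, 0, 0, 0, 0, 46],
  [0, -0.025, 0, 0, 0, 0, 46],
  [0, -0.01, 0.01, 0, 0, 0, 46],
  [0, 0, 0.025, 0, 0, 0, 46],
  [0, 0, 0.02, 0, 0, 0, 46],
  [0, 0, 0, 0, 0, 0, 46],
  [0, 0, 0, 0, 0, 0, 46],
])

```text
t: 19.65
eef_pos: [395.1, 270.7, 55.8]
tcp_rot: [3.141, -0.002, 0.121]
ft_force: [0.4, -0.5, 0.1]
opening: 0.49
```

```bash

python3 plan.py 396.8 266 7 .114;python3 zs.py s24.png scene 140 240 120 90;python3 zs.py t24.png top 150 170 80 70
```

```text
t 19.65 pos [395.1 270.7  55.8] rot [ 3.141e+00 -2.000e-03  1.210e-01] F [ 0.4 -0.5  0.1] op 0.49
 shift_mm [ 1.1  4.9 48.8] turn [ 0.001 -0.002  0.007]
scale 6.5
scale 8.428571428571429
```

View pics/s24.png

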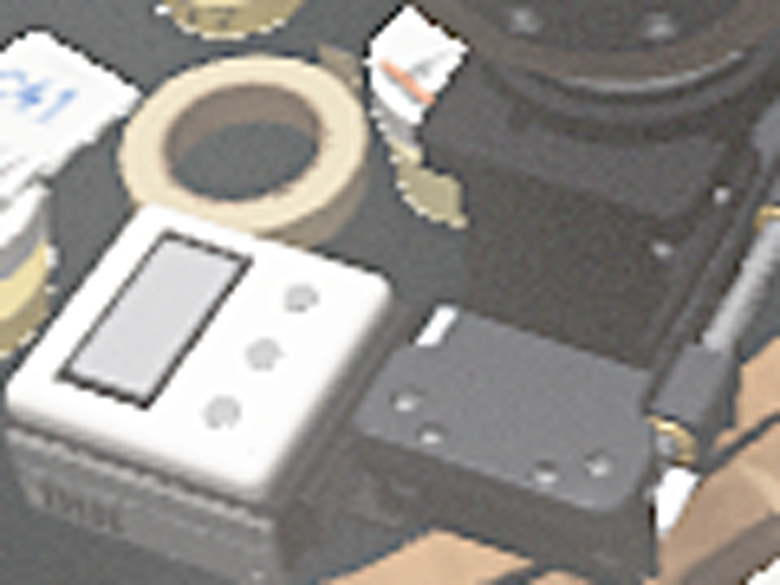

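View pics/t24.png

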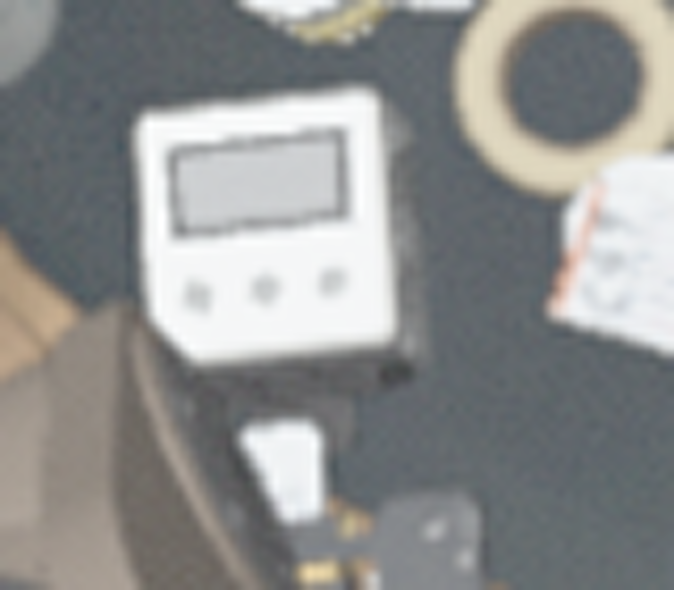

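>>> play_rows([
  [0.001, 0.005, 0.012, 0, -0.002, 0.006, 46],
  [0, 0, 0.02, 0, 0, 0, 46],
  [0, 0, 0.012, 0, 0, 0, 46],
  [0, 0, 0, 0, 0, 0, 46],
  [0, 0, 0, 0, 0, 0, 46],
])

```text
t: 20.25
eef_pos: [399.3, 264.7, 12.2]
tcp_rot: [-3.14, -0.006, 0.112]
ft_force: [0.1, 0.5, -0.1]
opening: 0.49
```

```bash

python3 plan.py 396.8 266 7 .114
```

```text
t 20.25 pos [399.3 264.7  12.2] rot [-3.14  -0.006  0.112] F [ 0.1  0.5 -0.1] op 0.49
 shift_mm [-2.4 -1.6  5.2] turn [-0.001 -0.006 -0.002]
```

>>> play_rows([
  [0, -0.0015, 0.003, -0.001, -0.006, -0.002, 46],
  [0, 0, 0.0025, 0, 0, 0, 46],
  [0, 0, 0, 0, 0, 0, 46],
])

```text
t: 20.55
eef_pos: [399.9, 266.4, 7.5]
tcp_rot: [-3.141, -0.002, 0.113]
ft_force: [0.1, 0.3, -0.9]
opening: 0.494
```

```bash

python3 plan.py 471.1 274.5 7 .114;python3 zs.py s25.png scene 140 240 120 90
```

```text
t 20.55 pos [399.9 266.4   7.5] rot [-3.141e+00 -2.000e-03  1.130e-01] F [ 0.1  0.3 -0.9] op 0.494
 shift_mm [71.7 -0.   0.6] turn [-0.001 -0.002 -0.001]
scale 6.5
```

View pics/s25.png

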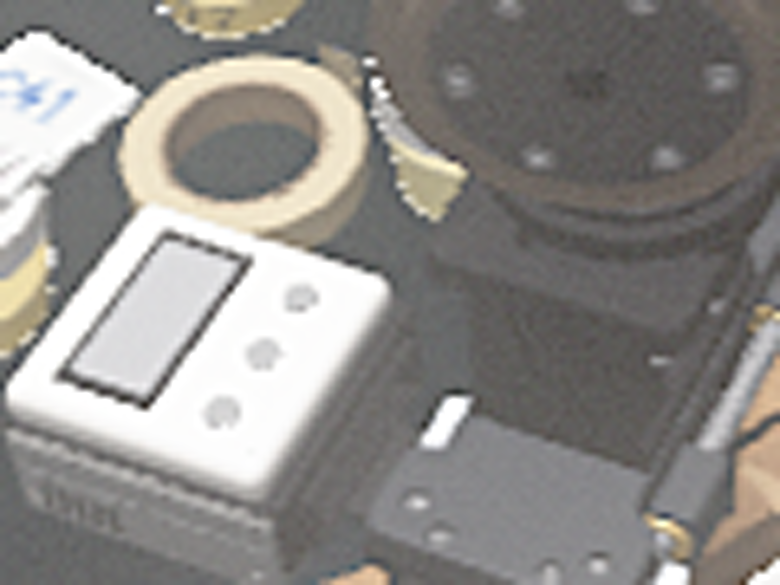

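Aligned exactly on the extraction line. Inserting gently.

>>> play_rows([
  [0.008, 0, 0, 0, -0.002, 0, 46],
  [0.008, 0, 0, 0, 0, 0, 46],
  [0.008, 0, 0, 0, 0, 0, 46],
  [0, 0, 0, 0, 0, 0, 46],
])

```text
t: 21.0
eef_pos: [426.7, 269.8, 8.3]
tcp_rot: [-3.14, -0.002, 0.114]
ft_force: [-0.0, -0.1, -0.7]
opening: 0.493
```

```bash

python3 plan.py 471.1 274.5 6.5 .114
```

```text
t 21.0 pos [426.7 269.8   8.3] rot [-3.14e+00 -2.00e-03  1.14e-01] F [-0.  -0.1 -0.7] op 0.493
 shift_mm [44.6  0.3  1.9] turn [-0.002 -0.002 -0.   ]
```

>>> play_rows([
  [0.006, 0, 0.001, 0, -0.002, 0, 46],
  [0.006, 0, 0, 0, 0, 0, 46],
  [0.006, 0, 0, 0, 0, 0, 46],
])

```text
t: 21.3
eef_pos: [445.4, 271.7, 7.1]
tcp_rot: [-3.14, 0.001, 0.114]
ft_force: [-0.4, -0.7, -0.1]
opening: 0.489
```

>>> play_rows([
  [0.005, 0, 0.0005, 0, 0, 0, 46],
  [0.005, 0, 0, 0, 0, 0, 46],
  [0.004, 0, 0, 0, 0, 0, 46],
])

```text
t: 21.6
eef_pos: [460.7, 273.4, 6.4]
tcp_rot: [-3.14, 0.002, 0.114]
ft_force: [-1.4, 0.3, 0.1]
opening: 0.491
```

```bash

python3 plan.py 475.7 275.2 6.5 .114;python3 zs.py s26.png scene 140 240 120 90
```

```text
t 21.6 pos [460.7 273.4   6.4] rot [-3.14e+00  2.00e-03  1.14e-01] F [-1.4  0.3  0.1] op 0.491
 shift_mm [15.1 -0.1 -0.2] turn [-0.001  0.002 -0.   ]
scale 6.5
```

View pics/s26.png

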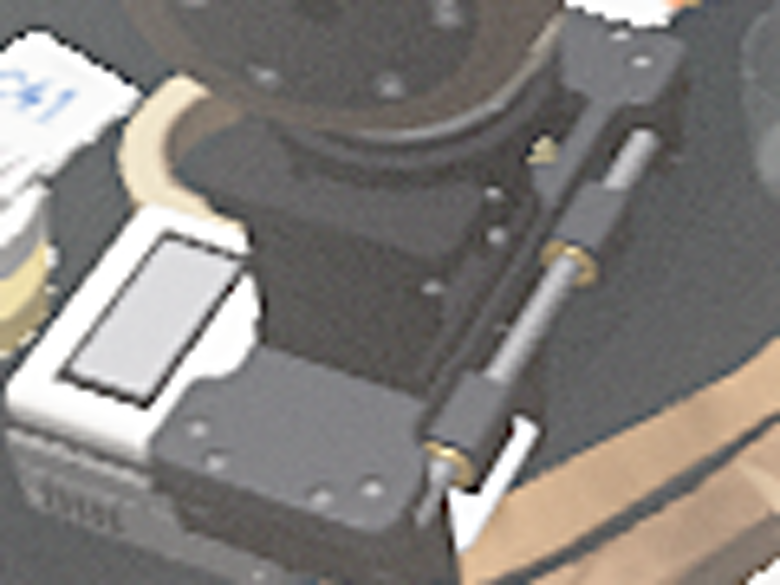

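>>> play_rows([
  [0.004, 0, 0, 0, 0, 0, 46],
  [0.003, 0, 0, 0, 0, 0, 46],
  [0.002, 0, 0, 0, 0, 0, 46],
])

```text
t: 21.95
eef_pos: [470.4, 274.5, 6.3]
tcp_rot: [-3.141, 0.002, 0.114]
ft_force: [-0.9, -0.1, 0.1]
opening: 0.489
```

>>> play_rows([
  [0.002, 0, 0, 0, 0, 0, 46],
  [0.001, 0, 0, 0, 0, 0, 46],
])

```text
t: 22.15
eef_pos: [473.6, 274.9, 6.3]
tcp_rot: [-3.141, 0.002, 0.114]
ft_force: [-1.0, 0.7, 0.3]
opening: 0.49
```

>>> play_rows([
  [0.001, 0, 0, 0, 0, 0, 46],
  [0.001, 0, 0, 0, 0, 0, 46],
])

```text
t: 22.35
eef_pos: [475.6, 275.1, 6.3]
tcp_rot: [-3.141, 0.002, 0.114]
ft_force: [-1.7, 0.9, -0.1]
opening: 0.489
```

>>> play_rows([
  [0.001, 0, 0, 0, 0, 0, 46],
  [0, 0, 0, 0, 0, 0, 46],
])

```text
t: 22.55
eef_pos: [475.5, 275.1, 6.2]
tcp_rot: [-3.141, 0.005, 0.114]
ft_force: [0.0, -0.6, 1.1]
opening: 0.489
```

```bash

python3 plan.py 475.7 275.2 6.5 .114;python3 zs.py s27.png scene 140 240 120 90
```

```text
t 22.55 pos [475.5 275.1   6.2] rot [-3.141  0.005  0.114] F [ 0.  -0.6  1.1] op 0.489
 shift_mm [ 0.2 -0.1 -0.3] turn [-0.001  0.005 -0.   ]
scale 6.5
```

View pics/s27.png

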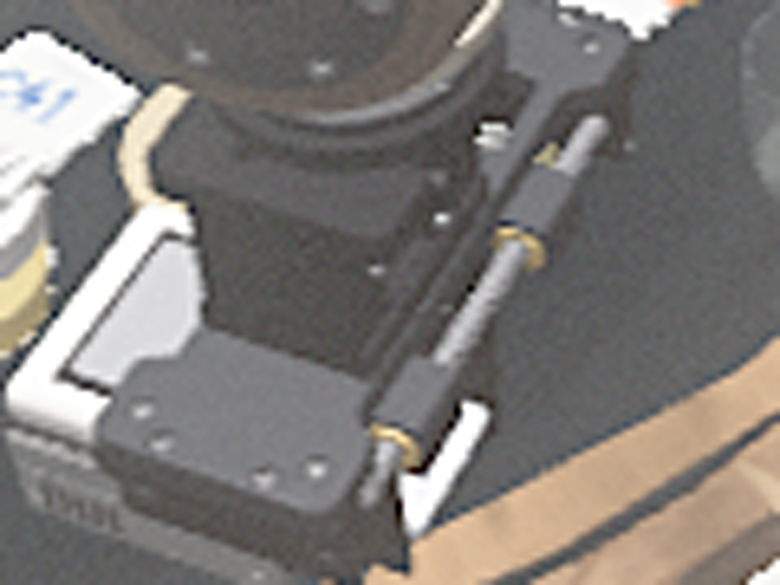

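>>> play_rows([
  [0.0015, 0, 0, 0, -0.004, 0, 46],
  [0.001, 0, 0, 0, 0, 0, 46],
])

```text
t: 22.8
eef_pos: [475.4, 275.0, 6.2]
tcp_rot: [3.141, 0.014, 0.114]
ft_force: [-6.0, 1.9, 5.6]
opening: 0.49
```

>>> play_rows([
  [-0.0005, 0, 0, 0, -0.012, 0, 46],
  [0, 0, 0, 0, 0, 0, 52],
  [0, 0, 0, 0, 0, 0, 58],
  [0, 0, 0, 0, 0, 0, 66],
  [0, 0, 0, 0, 0, 0, 75],
])

```text
t: 23.3
eef_pos: [476.4, 275.2, 6.4]
tcp_rot: [-3.141, 0.024, 0.114]
ft_force: [-0.4, -0.6, -0.1]
opening: 0.693
```

>>> play_rows([
  [-0.002, 0, -0.01, 0, 0, 0, 75],
  [0, 0, -0.02, 0, 0, 0, 75],
  [-0.005, 0, -0.03, 0, 0, 0, 75],
  [-0.02, 0.02, -0.03, 0, 0, 0, 75],
  [-0.02, 0.04, -0.02, 0, 0, 0, 75],
  [0, 0.04, 0, 0, 0, 0, 75],
  [0, 0.03, 0, 0, 0, 0, 75],
])

```text
t: 24.0
eef_pos: [445.1, 139.9, 125.1]
tcp_rot: [3.141, 0.021, 0.12]
ft_force: [1.2, 0.5, -0.4]
opening: 0.747
```

```bash

python3 plan.py 475.7 275.2 6.5 .114;python3 zs.py s28.png scene 130 250 110 85;python3 zs.py t28.png top 150 170 80 70
python3 - <<'E'
from meas import *
T=cam('top','t28f.png');S=cam('scene','s28f.png')
for thr in (150,180): 
  for n,c,sd,z in [('label',T,(179,224),33.4),('label',S,(197,317),33.4),('reader',S,(183,280),58)]:
    print(n,*rect(c,sd,z,thr))
E
```

```text
t 24.0 pos [445.1 139.9 125.1] rot [3.141 0.021 0.12 ] F [ 1.2  0.5 -0.4] op 0.747
 shift_mm [  48.9 -130.7  117.6] turn [0.    0.021 0.006]
scale 6.9411764705882355
scale 8.428571428571429
label (563.9, 31.8) (1843.7, 1293.9) 89.6 1956 [0. 0.] [559. 419.]
label (479.6, 276.6) (32.2, 46.8) 6.9 65 [189. 299.] [214. 321.]
reader (542.0, 285.3) (83.2, 80.2) 6.4 135 [141. 271.] [199. 314.]
label (563.9, 31.8) (1843.7, 1293.9) 89.6 1956 [0. 0.] [559. 419.]
label (479.3, 276.9) (31.6, 46.1) 7.0 64 [189. 299.] [214. 321.]
reader (542.2, 285.2) (82.5, 78.6) 6.4 134 [141. 271.] [198. 314.]
```

View pics/s28.png

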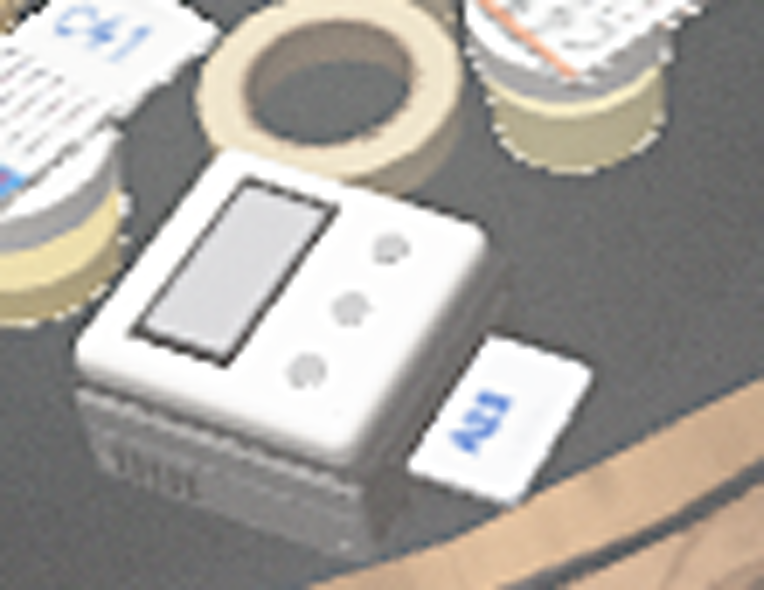

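View pics/t28.png

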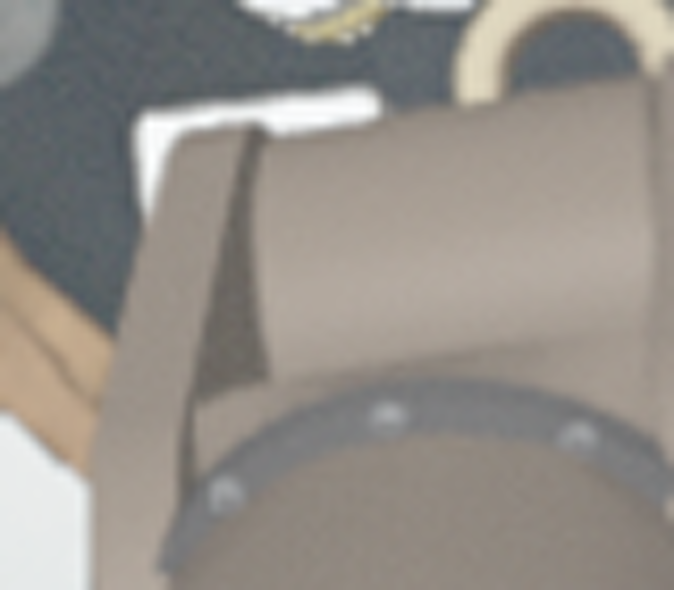

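```bash
python3 zs.py s29.png scene 230 140 110 120
```

```text
scale 4.916666666666667
```

View pics/s29.png

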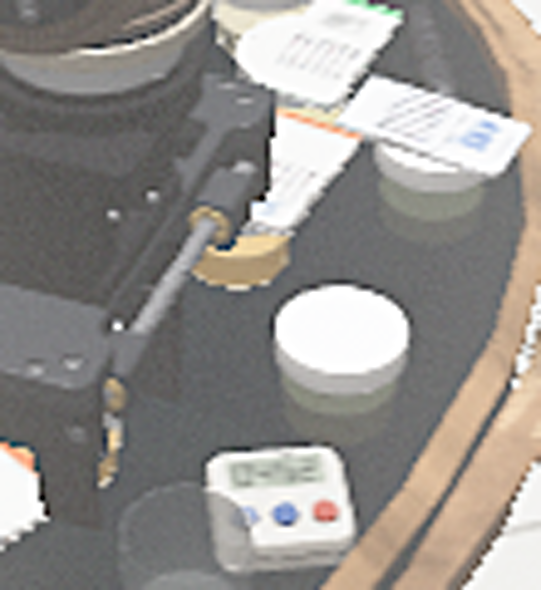

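```bash
python3 - <<'E'
from h import *
S=cam('scene')
q=[(340,113),(368,75),(533,130),(497,176)]
P=np.array([onz(S,230+(a+.5)/4.917-.5,140+(b+.5)/4.917-.5,61.4)[:2] for a,b in q]);print(P.round(1),P.mean(0))
E
```

```text
[[ 510.1 -190.8]
 [ 512.  -227.5]
 [ 419.2 -225.4]
 [ 420.  -181.9]] [ 465.33341897 -206.39575338]
```

>>> play_rows([
  [0, 0, -0.03, 0, 0, 0, 75],
  [0, 0, -0.02, 0, 0, 0, 75],
  [0, 0, 0, 0, 0, 0, 75],
  [0, 0, 0, 0, 0, 0, 75],
  [0, 0, 0, 0, 0, 0, 75],
])

```text
t: 24.8
eef_pos: [445.0, 146.0, 173.4]
tcp_rot: [3.142, 0.027, 0.126]
ft_force: [0.4, -0.5, -0.3]
opening: 0.751
```

```bash
python3 - <<'E'
from h import *
print(job_done()); print(state()['t'])
E
```

```text
the job is handed in; nothing more can be done
None
the job is handed in; nothing more can be done
```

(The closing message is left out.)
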